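Refit the wheel on a stock cart's axle

TASK

Put the cart's wheel back on its axle: slide the spacer sleeve onto the bare axle first, then the wheel, then close the axle with the end cap, each pushed fully home so that no gap is left between the axle's shoulder, sleeve, wheel and cap. Let go of everything, and leave the soup can, oil bottle and spanner where they are.

Things in the scene. Friction and masses are not known exactly. Their poses are not given: they have to be found in the camera images.
- frame: Fixed grey cart frame with a bare 20 mm steel axle standing out level, roughly towards the robot. Origin: on the table, right below the axle's shoulder face; x along the axle from its free end to the frame, z up. The axle lies at y = 0, from the shoulder (a 34 mm collar, x = 0) to x = -120 mm, its last 5 mm tapered to 17 mm. A 100 mm wide cheek plate stands behind the shoulder.
- axle_slot (a point): Middle of the axle's clamping slot in the frame: on the shoulder plane, 120 mm above the table, axes as the frame. It does not move with the axle, whose centre line is clamped anywhere from 20 mm below to 20 mm above this point: that height is not reported and must be felt or seen. The axle does not give way when touched.
- deck_edge (a point): Middle of the lower front edge of the plywood deck board over the axle: 25 mm out from the shoulder, 226 mm above the table. The board is 160 mm wide, 15 mm thick and reaches back over the frame. Under it an upright gripper cannot bring the sleeve home; one tilted 35 to 40 degrees, its body leaning back towards the axle's free end, can, if the part was picked up at that same tilt.
- stand: Fixed plywood stand, base 100 x 310 x 14 mm, origin at the centre of its underside. Three cradles at y = -115, 0 and +115 mm hold sleeve, wheel and cap in any order, bores level along the stand's x. A cradle is a pedestal 70 mm long in x with two steel bars on top, 76 mm long, 32 mm wide over both, tops 50 mm above the table. The parts just lie there.
- sleeve: Plain aluminium tube, outside diameter 44 mm, 60 mm long, bore 23 mm right through. Origin at its centre, x along the bore; both ends alike. About 0.15 kg. In its cradle the centre is 69 mm above the table. Home on the axle its centre is at x = -30 mm of the frame.
- wheel: Small cart wheel, black rubber tread on a grey hub, outside diameter 66 mm, 36 mm wide, bore 23 mm right through. Origin at its centre, x along the bore; both sides alike. About 0.16 kg. In its cradle the centre is 82 mm above the table. Home against the sleeve its centre is at x = -78 mm of the frame.
- cap: Black plastic end cap, a round cup of outside diameter 56 mm, 50 mm long, with a 23 mm bore 40 mm deep. Origin at its centre; x along the bore, pointing out of the open mouth (mouth at x = +25 mm, closed end at x = -25 mm). In its cradle the mouth looks along the stand's +x, the centre is 76 mm above the table. About 0.10 kg. Home against the wheel its centre is at x = -121 mm of the frame, and the axle's end is hidden inside it.
- soup_can: Bystander: upright tin with a red band, 68 mm diameter, 105 mm tall. Origin: centre of its underside.
- oil_bottle: Bystander: upright yellow bottle with a blue cap, 72 mm diameter, 210 mm tall. Origin: centre of its underside.
- spanner: Bystander: steel spanner 170 mm long lying flat on the table. Origin: centre of its underside.
Not all that is in view belongs to the job. Leave any blue or red look-alike of the cap alone.

How it is judged:
On the way, in this order (a step that is already met when the one before it is completed fails the run):
1. the sleeve is on the axle, home against the shoulder (x of sleeve in the frame of frame between -0.034 and -0.026 m and y of sleeve in the frame of frame between -0.004 and 0.004 m and z of sleeve in the frame of frame between 0.094 and 0.144 m and angle between the x axis of sleeve and the x axis of frame, either way round below 0.12 rad), for 0.2 s.
2. the wheel is on the axle, home against the sleeve, which is still home (all of step 1 and x of wheel in the frame of frame between -0.083 and -0.073 m and y of wheel in the frame of frame between -0.004 and 0.004 m and z of wheel in the frame of frame between 0.094 and 0.144 m and angle between the x axis of wheel and the x axis of frame, either way round below 0.12 rad), for 0.2 s.
At the end, for the whole second after the job is handed in: Sleeve, wheel and cap hang on the axle in this order from the shoulder, at rest: along the axle within 4, 5 and 6 mm of their home places (30, 78 and 121 mm from the shoulder), within 4 mm of it sideways, 94 to 144 mm above the table, bores along the axle within 0.12 rad (all of step 2 and x of cap in the frame of frame between -0.127 and -0.115 m and y of cap in the frame of frame between -0.004 and 0.004 m and z of cap in the frame of frame between 0.094 and 0.144 m and angle between the x axis of cap and the x axis of frame, either way round below 0.12 rad and linear speed of each of sleeve, wheel, cap below 0.02 m/s); the robot touches nothing.
It fails at once if soup can pushed more than 40 mm or knocked over (distance of soup_can from where it was at the start of the episode above 0.04 m or angle between soup_can's own z axis and vertical above 0.5 rad).
It fails at once if oil bottle pushed more than 40 mm or knocked over (distance of oil_bottle from where it was at the start of the episode above 0.04 m or angle between oil_bottle's own z axis and vertical above 0.5 rad).
It fails at once if spanner pushed more than 40 mm (distance of spanner from where it was at the start of the episode above 0.04 m).
It also fails if it takes over 72 s, if anything falls off the work surface, if the arm or the gripper's body presses on something with over 40 N, if the wrist force passes 120 N, or if a joint passes its speed limit or range.

ROBOT

A 7-joint arm with a two-finger parallel gripper is mounted at the origin on the work surface. World frame = base frame: x ahead of the robot, y to its left, z up, the work surface at z = 0. Lengths are in m, angles in rad, forces in N, time in s.
With the tool pointing down it reaches from about 0.4 to 0.85 m from the base axis. Payload 4.5 kg.
Tool frame: the origin (TCP) lies on the centre line of the jaws, within the pads' length; the fingertips stand 11 mm ahead of it and the grasp point (between the pads) lies 8 mm behind it; z points along the fingers, y is the line along which they close (so a half turn about z gives the same grasp; the last joint's range is limited). The gripper opens to 88 mm and grips with 3 to 60 N. Pads are 18 mm wide; open, the fingers measure 123 mm over their backs; the gripper's body (75 mm by 187 mm) begins 45 mm behind the grasp point.
Start: joints at [-1.283, 0.689, -0.195, 1.565, 0.157, 0.902, -0.215], TCP at [0.157, 0.605, 0.25] pointing down, gripper open.
Joint ranges: [-3.01, 3.01], [-0.46, 2.08], [-1.47, 1.51], [0.13, 2.56], [-1, 4.14], [0.04, 2.09], [-2.66, 2.66]. Speed limits (rad/s): [2.57, 2.57, 3.14, 3.14, 3.14, 3.14, 3.14].

INTERFACE

Orientations are given as a unit quaternion [x, y, z, w].
In Python, from plant import * gives the robot as it stands. The module is installed in compiled form; this text tells all that it offers.
- The arm moves only by the tool send_rows, never from a script. Its argument "motion" is a list of rows, each an object of numbers: "x", "y", "z": the shift along the tool's x, y, z in cm; "rx", "ry", "rz": the turn, a rotation vector about the tool's x, y, z in rad; "jaw": the finger opening in cm, from 0 to 8.81. In form: [{"x": .., "y": .., "z": .., "rx": .., "ry": .., "rz": .., "jaw": ..}, ...]. A call has exactly 5 rows; each row shifts and turns the commanded pose from where the row before left it, along the tool's axes as they then stand; what a row does not reach is not made up. A row lasts 1/10 s, in which the tool goes at most 50 mm and 8.59 degrees, less where a joint would pass 70% of its speed; a pose out of reach is approached as far as the arm can. A call is refused whole if a number of a shift passes 5 or a number of a turn 0.15, either way. A call with a gripper value outside its range is refused whole. The fingers move at their own pace and stop on an object; "grip_force" is the grip in N (left out, the last holds). Time passes only in rows, so rows that do not move let the fingers close, or fill a call up. It gives the time, the measured TCP pose, the force, the opening and the grip force at its end, in the units of the state.
- get_state(): the state, without advancing time (a new reading comes with each control period).
- snapshot(name): name is "scene" or "top" or "wrist"; returns a dict with "img" (420x560x3 uint8, red, green, blue), "vertical_fov" (degrees; the focal length in pixels is half the picture's height over the tangent of half this angle, whatever the lens; pixels are square), "cx", "cy" (the principal point, pixels), "extrinsics" (4x4, takes a point from camera to world coordinates). Camera axes: x right, y up, looking along -z (the intrinsics and any distortion apply to the point x, -y, -z); pixel columns grow to the right and rows downward; lengths in m; the calibration is good to about 2 mm. A picture is of the moment at which its call begins. There is no depth.
- finish_job(): hands the job in; it is judged then, once.
The state is a dict: "clock": time; "q": joint angles; "qd": joint speeds; "joint_torque": joint torques, N m; "tool_pos": TCP position; "eef_rot": TCP orientation; "contact_force": force on the tool from outside, world axes, zero at the start; "moment": the same for the moment, N m; "opening": opening from 0.0 (shut) to 1.0 (fully open); "finger_force": force on a finger pad.
Only numpy, scipy, OpenCV 4.12 (cv2) and the standard library are available. Lean on these libraries where they do the work, as an engineer would, in place of code of your own. Each camera call takes 0.05 s, during which the arm holds its last target. There are 200 camera calls.

## Working session

There is one attempt and no reset: what is moved stays moved. The work goes in short steps, Python scripts to look and compute and a tool call to move; the robot and the scene stay as the last step left them, time stands still between calls to the robot, and variables do not carry over. Pictures are saved under pics/ and viewed, at most 13 in all, crops included, and the job is handed in when it is done.

Besides the shell and the picture viewer there is one more tool, called after "Request:" as name(argument=value, ...) on one line, values as JSON. send_rows: Moves the arm, as the interface text tells. Its arguments: {"type":"object","properties":{"motion":{"type":"array"},"grip_force":{"type":"number"}},"required":["motion"]}

```bash
mkdir -p pics && cat > h.py <<'E'
import numpy as np, cv2
from plant import *
from scipy.spatial.transform import Rotation as R
def cam(name,save=None):
    s=snapshot(name)
    if save: cv2.imwrite('pics/'+save,s['img'][:,:,::-1])
    np.save('pics/last_%s.npy'%name,s,allow_pickle=True)
    return s
def foc(s): return s['img'].shape[0]/2/np.tan(np.radians(s['vertical_fov'])/2)
def ray(s,u,v):
    f=foc(s);E=np.array(s['extrinsics'])
    d=E[:3,:3]@np.array([(u-s['cx'])/f,-(v-s['cy'])/f,-1.]);return E[:3,3],d/np.linalg.norm(d)
def onplane(s,u,v,z):
    o,d=ray(s,u,v);return o+d*(z-o[2])/d[2]
def proj(s,p):
    f=foc(s);E=np.array(s['extrinsics']);c=E[:3,:3].T@(np.array(p)-E[:3,3])
    return np.array([s['cx']+f*c[0]/-c[2],s['cy']+f*c[1]/c[2]])
def tri(rays):
    A=np.zeros((3,3));b=np.zeros(3)
    for o,d in rays:
        P=np.eye(3)-np.outer(d,d);A+=P;b+=P@o
    x=np.linalg.solve(A,b);return x,[np.linalg.norm((np.eye(3)-np.outer(d,d))@(x-o)) for o,d in rays]
E
python3 - <<'E'
from h import *
np.set_printoptions(precision=4,suppress=True)
for n in("scene","top","wrist"):
    s=cam(n,n+'0.png');print(n,{k:v for k,v in s.items() if k!='img'})
print(get_state())
E
```

```text
scene {'vertical_fov': 49.19376492153892, 'cx': 277.9270561442303, 'cy': 206.13714047027517, 'extrinsics': array([[-0.808 , -0.4869,  0.3318,  0.9979],
       [ 0.589 , -0.6809,  0.4352,  0.5651],
       [ 0.014 ,  0.5471,  0.837 ,  1.2544],
       [ 0.    ,  0.    ,  0.    ,  1.    ]])}
top {'vertical_fov': 55.57018869347065, 'cx': 281.1549509078609, 'cy': 213.43218202286016, 'extrinsics': array([[-0.0561,  0.9763, -0.2092,  0.3527],
       [-0.9984, -0.056 ,  0.0063, -0.0112],
       [-0.0055,  0.2092,  0.9778,  1.2929],
       [ 0.    ,  0.    ,  0.    ,  1.    ]])}
wrist {'vertical_fov': 68.28024632980724, 'cx': 271.5102665591952, 'cy': 208.003409079478, 'extrinsics': array([[ 0.2518, -0.9216, -0.2955,  0.0792],
       [ 0.9678,  0.2396,  0.0775,  0.6254],
       [-0.0006, -0.3055,  0.9522,  0.3834],
       [ 0.    ,  0.    ,  0.    ,  1.    ]])}
{'clock': 0.15, 'q': array([-1.2832,  0.6898, -0.1945,  1.5661,  0.1573,  0.9025, -0.2151]), 'qd': array([-0.0004, -0.001 , -0.0019, -0.0045, -0.0005,  0.    ,  0.0004]), 'joint_torque': array([ -0.0021, -52.7864,  -1.2687, -15.3587,  -0.0525,   0.0039,
         0.0001]), 'tool_pos': array([0.1569, 0.6045, 0.2491]), 'eef_rot': array([ 0.1265,  0.992 , -0.0007, -0.    ]), 'contact_force': array([ 0.3046, -0.0238,  0.3991]), 'moment': array([ 0.0502, -0.0597, -0.0276]), 'finger_force': 0.0, 'opening': 0.9973784584293899}
```

View pics/scene0.png

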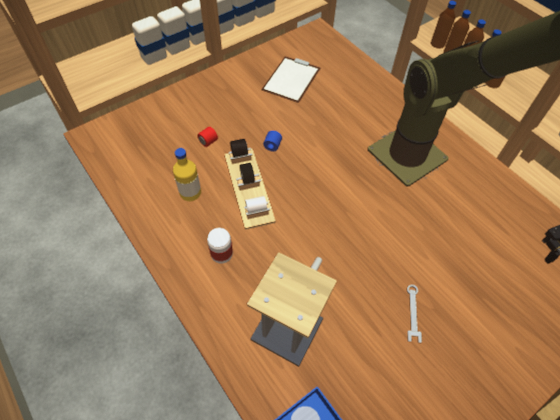

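View pics/top0.png

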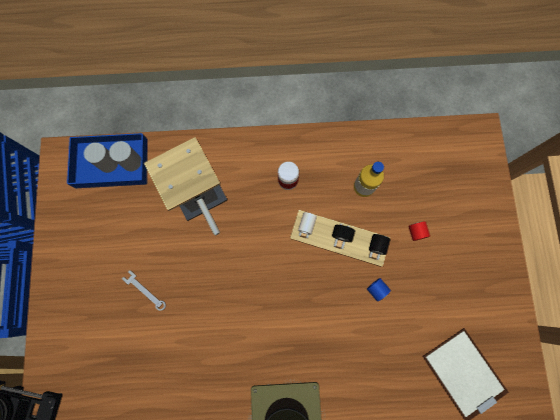

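The scene view shows the axle near (316,265) under the deck, with the frame at (290,300). The stand runs from (235,155) to (260,220), holding a black part at (239,148), a black part at (248,174) and the white sleeve at (257,205). In the top view the stand's parts are: sleeve (307,225), wheel (343,233), black cap (379,245). The axle runs from about (200,200) to (216,234).

Candidates for the cap: black (379,245), red (419,231) and blue (378,290) look-alikes, and the wheel (343,233), which is also black. I choose the black one at the end of the stand.

```bash
python3 - <<'E'
from h import *
np.set_printoptions(precision=4,suppress=True)
t=np.load('pics/last_top.npy',allow_pickle=True).item();s=np.load('pics/last_scene.npy',allow_pickle=True).item()
# crops
a=cv2.resize(t['img'][200:275,280:400,::-1],None,fx=5,fy=5,interpolation=cv2.INTER_CUBIC)
b=cv2.resize(t['img'][130:250,140:240,::-1],None,fx=3.75,fy=3.75,interpolation=cv2.INTER_CUBIC)
c=cv2.resize(s['img'][130:235,215:285,::-1],None,fx=3,fy=3,interpolation=cv2.INTER_CUBIC)
d=cv2.resize(s['img'][245:370,245:345,::-1],None,fx=3,fy=3,interpolation=cv2.INTER_CUBIC)
im=np.zeros((600,800,3),np.uint8)
im[:225,:360]=cv2.resize(a,(360,225)); im[225:,:312]=cv2.resize(b,(312,375)); im[:315,370:580]=c; im[225:600,580-80:800]=d
cv2.imwrite('pics/crops.png',im)
# stand
for n,x,box in(("top",t,(200,275,280,400)),("scene",s,(130,235,215,285))):
    y0,y1,x0,x1=box
    hsv=cv2.cvtColor(x['img'][y0:y1,x0:x1],cv2.COLOR_RGB2HSV)
    print(n,hsv[40,20],hsv[20,60])
    m=cv2.inRange(hsv,(14,40,150),(32,160,255))
    cs,_=cv2.findContours(m,0,2);cn=max(cs,key=cv2.contourArea);h=cv2.convexHull(cn)
    r=cv2.minAreaRect(h);p=cv2.boxPoints(r)+[x0,y0];print(p)
    q=np.array([onplane(x,u,v,.014) for u,v in p]);print(q,np.linalg.norm(np.diff(q,axis=0),axis=1),q.mean(0))
for n,u,v,z in(("slv",307,225,.069),("whl",343,233,.082),("cap",379,245,.076),("axtip",216,234,.12),("axroot",200,200,.12),("can",288,175,.105),("bottle",378,167,.21),("spanner",145,290,0),("red",419,231,.03),("blue",378,290,.03)):
    print(n,onplane(t,u,v,z))
E
```

```text
top [ 23  86 196] [ 13 154 134]
[[277.0923 241.6615]
 [290.1769 193.6846]
 [401.7    224.1   ]
 [388.6154 272.0769]]
[[ 0.5339 -0.0011  0.014 ]
 [ 0.6914 -0.0531  0.014 ]
 [ 0.5683 -0.4095  0.014 ]
 [ 0.4165 -0.3496  0.014 ]] [0.1659 0.3771 0.1632] [ 0.5525 -0.2033  0.014 ]
scene [ 23  89 232] [138  59  73]
[[215. 234.]
 [215. 130.]
 [284. 130.]
 [284. 234.]]
[[ 0.7257 -0.11    0.014 ]
 [ 0.4975 -0.4778  0.014 ]
 [ 0.294  -0.3335  0.014 ]
 [ 0.5517  0.0147  0.014 ]] [0.4329 0.2495 0.4332] [ 0.5172 -0.2267  0.014 ]
slv [ 0.5731 -0.0976  0.069 ]
whl [ 0.5395 -0.2053  0.082 ]
cap [ 0.497  -0.3131  0.076 ]
axtip [0.5522 0.1785 0.12  ]
axroot [0.6593 0.2248 0.12  ]
can [ 0.7277 -0.047   0.105 ]
bottle [ 0.7035 -0.3009  0.21  ]
spanner [0.4046 0.4284 0.    ]
red [ 0.5401 -0.4571  0.03  ]
blue [ 0.3626 -0.3063  0.03  ]
```

View pics/crops.png

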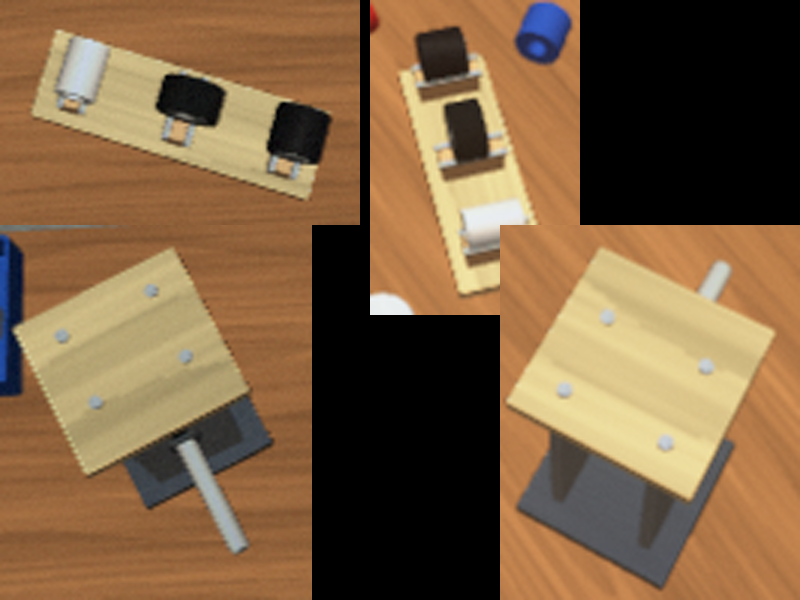

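The crops confirm the choice: white tube = sleeve, wide-diameter black = wheel (middle), and black at the stand's far end = cap. The red and blue parts lie off the stand. The axle sticks out from under the deck towards the robot (yaw about +23°), and the stand's bores run at about -19°. Next I'll add a screw-motion planner and go for close wrist views.

```bash
cat >> h.py <<'E'
from scipy.linalg import logm,expm
def rot(yaw,tilt):
    f=np.array([np.cos(yaw),np.sin(yaw),0]);y=np.array([-f[1],f[0],0]);z=np.sin(tilt)*f-np.cos(tilt)*np.array([0,0,1.])
    return np.c_[np.cross(y,z),y,z]
def pose():
    s=get_state();T=np.eye(4);T[:3,:3]=R.from_quat(s['eef_rot']).as_matrix();T[:3,3]=s['tool_pos'];return T
def tgt(pos,yaw,tilt,grasp=False):
    T=np.eye(4);T[:3,:3]=rot(yaw,tilt);T[:3,3]=np.array(pos)+(0.008*T[:3,2] if grasp else 0);return T
def plan(T,n=None,T0=None,show=True):
    T0=pose() if T0 is None else T0
    L=np.real(logm(np.linalg.inv(T0)@T)); 
    def step(n):
        D=expm(L/n);return np.r_[D[:3,3]*100,R.from_matrix(D[:3,:3]).as_rotvec()]
    if n is None:
        n=5
        while np.linalg.norm(step(n)[:3])>4.8 or np.linalg.norm(step(n)[3:])>.14: n+=5
    if show: print(n,'rows of x y z rx ry rz:',np.round(step(n),3).tolist())
    return T
E
python3 - <<'E'
from h import *
plan(tgt([.40,.12,.30],.40,.2))
E
```

```text
15 rows of x y z rx ry rz: [-1.51, -3.361, -0.235, -0.004, -0.013, -0.043]
```

Request:
send_rows(motion=[{"x": -1.51,"y": -3.36,"z": -0.235,"rx": -0.004,"ry": -0.013,"rz": -0.043,"jaw": 8.8},{"x": -1.51,"y": -3.36,"z": -0.235,"rx": -0.004,"ry": -0.013,"rz": -0.043,"jaw": 8.8},{"x": -1.51,"y": -3.36,"z": -0.235,"rx": -0.004,"ry": -0.013,"rz": -0.043,"jaw": 8.8},{"x": -1.51,"y": -3.36,"z": -0.235,"rx": -0.004,"ry": -0.013,"rz": -0.043,"jaw": 8.8},{"x": -1.51,"y": -3.36,"z": -0.235,"rx": -0.004,"ry": -0.013,"rz": -0.043,"jaw": 8.8}])

```text
clock: 0.65
tool_pos: [0.2029, 0.4254, 0.2624]
eef_rot: [0.018, 0.999, 0.006, 0.034]
contact_force: [0.4, 0.6, 0.0]
opening: 1.002
finger_force: 0.0
```

Request:
send_rows(motion=[{"x": -1.51,"y": -3.36,"z": -0.235,"rx": -0.004,"ry": -0.013,"rz": -0.043,"jaw": 8.8},{"x": -1.51,"y": -3.36,"z": -0.235,"rx": -0.004,"ry": -0.013,"rz": -0.043,"jaw": 8.8},{"x": -1.51,"y": -3.36,"z": -0.235,"rx": -0.004,"ry": -0.013,"rz": -0.043,"jaw": 8.8},{"x": -1.51,"y": -3.36,"z": -0.235,"rx": -0.004,"ry": -0.013,"rz": -0.043,"jaw": 8.8},{"x": -1.51,"y": -3.36,"z": -0.235,"rx": -0.004,"ry": -0.013,"rz": -0.043,"jaw": 8.8}])

```text
clock: 1.15
tool_pos: [0.285, 0.2614, 0.279]
eef_rot: [-0.089, 0.994, 0.011, 0.067]
contact_force: [-0.3, -0.1, 0.4]
opening: 0.998
finger_force: 0.0
```

Request:
send_rows(motion=[{"x": -1.51,"y": -3.36,"z": -0.235,"rx": -0.004,"ry": -0.013,"rz": -0.043,"jaw": 8.8},{"x": -1.51,"y": -3.36,"z": -0.235,"rx": -0.004,"ry": -0.013,"rz": -0.043,"jaw": 8.8},{"x": -1.51,"y": -3.36,"z": -0.235,"rx": -0.004,"ry": -0.013,"rz": -0.043,"jaw": 8.8},{"x": -1.51,"y": -3.36,"z": -0.235,"rx": -0.004,"ry": -0.013,"rz": -0.043,"jaw": 8.8},{"x": -1.51,"y": -3.36,"z": -0.235,"rx": -0.004,"ry": -0.013,"rz": -0.043,"jaw": 8.8}])

```text
clock: 1.65
tool_pos: [0.399, 0.1183, 0.3018]
eef_rot: [-0.195, 0.976, 0.017, 0.099]
contact_force: [1.1, -0.2, -0.7]
opening: 1.003
finger_force: 0.0
```

```bash
python3 - <<'E'
from h import *
s=cam('wrist','wA.png');np.save('pics/wA.npy',s,allow_pickle=True)
plan(tgt([.40,.12,.22],.40,.65))
E
```

```text
5 rows of x y z rx ry rz: [0.62, 0.176, 1.539, -0.003, -0.089, -0.002]
```

Request:
send_rows(motion=[{"x": 0.62,"y": 0.18,"z": 1.54,"rx": -0.003,"ry": -0.089,"rz": -0.002},{"x": 0.62,"y": 0.18,"z": 1.54,"rx": -0.003,"ry": -0.089,"rz": -0.002},{"x": 0.62,"y": 0.18,"z": 1.54,"rx": -0.003,"ry": -0.089,"rz": -0.002},{"x": 0.62,"y": 0.18,"z": 1.54,"rx": -0.003,"ry": -0.089,"rz": -0.002},{"x": 0.62,"y": 0.18,"z": 1.54,"rx": -0.003,"ry": -0.089,"rz": -0.002}])

```text
schema error: expected keys x, y, z, rx, ry, rz, jaw
```

```bash
python3 - <<'E'
from h import *
s=cam('wrist','wB.png');np.save('pics/wB.npy',s,allow_pickle=True)
a=np.load('pics/wA.npy',allow_pickle=True).item()
print(get_state()['tool_pos'])
im=np.zeros((600,800,3),np.uint8);im[:300,:400]=cv2.resize(a['img'],(400,300),interpolation=3)[:,:,::-1];im[:300,400:]=cv2.resize(s['img'],(400,300),interpolation=3)[:,:,::-1]
im[300:600,:400]=cv2.resize(cv2.imread('pics/wrist0.png'),(400,300))
cv2.imwrite('pics/AB.png',im[:300])
plan(tgt([.40,-.16,.28],-.34,.2));
E
```

```text
[0.40141173 0.11471996 0.30193278]
10 rows of x y z rx ry rz: [0.217, -2.801, 0.189, 0.014, 0.0, 0.071]
```

View pics/AB.png

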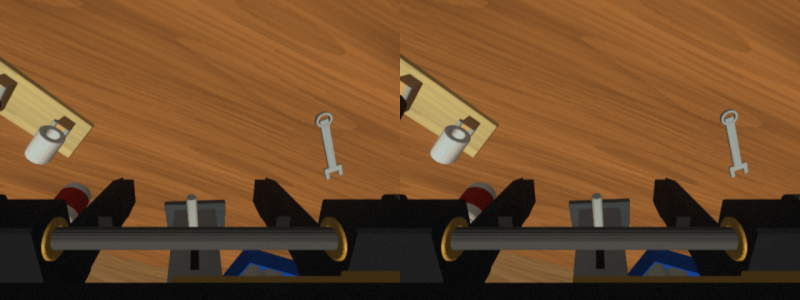

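The wrist picture is turned: down in the image is forward, and the gripper hides the lower 40 %. The axle shows at about (192,195–230) between the fingers, in the 400-px view. So the tool must stand above or beyond a thing to see it. The jaw key is also required in every row.

```bash
python3 - <<'E'
from h import *
C=tgt([.65,.215,.32],.40,0);D=tgt([.715,.085,.28],.40,0);S=tgt([.62,-.15,.27],-.34,0)
plan(C);plan(D,T0=C);plan(S,T0=D)
E
```

```text
10 rows of x y z rx ry rz: [-2.689, -0.019, 0.117, -0.001, 0.02, -0.002]
5 rows of x y z rx ry rz: [-0.185, -2.901, 0.8, 0.0, 0.0, -0.0]
10 rows of x y z rx ry rz: [1.131, -2.333, 0.1, 0.0, 0.0, 0.074]
```

Request:
send_rows(motion=[{"x": -2.69,"y": -0.02,"z": 0.117,"rx": -0.001,"ry": 0.02,"rz": -0.002,"jaw": 8.8},{"x": -2.69,"y": -0.02,"z": 0.117,"rx": -0.001,"ry": 0.02,"rz": -0.002,"jaw": 8.8},{"x": -2.69,"y": -0.02,"z": 0.117,"rx": -0.001,"ry": 0.02,"rz": -0.002,"jaw": 8.8},{"x": -2.69,"y": -0.02,"z": 0.117,"rx": -0.001,"ry": 0.02,"rz": -0.002,"jaw": 8.8},{"x": -2.69,"y": -0.02,"z": 0.117,"rx": -0.001,"ry": 0.02,"rz": -0.002,"jaw": 8.8}])

```text
clock: 2.25
tool_pos: [0.5224, 0.1717, 0.3173]
eef_rot: [-0.201, 0.978, 0.009, 0.049]
contact_force: [-0.3, 0.4, -0.1]
opening: 0.999
finger_force: 0.0
```

Request:
send_rows(motion=[{"x": -2.69,"y": -0.02,"z": 0.117,"rx": -0.001,"ry": 0.02,"rz": -0.002,"jaw": 8.8},{"x": -2.69,"y": -0.02,"z": 0.117,"rx": -0.001,"ry": 0.02,"rz": -0.002,"jaw": 8.8},{"x": -2.69,"y": -0.02,"z": 0.117,"rx": -0.001,"ry": 0.02,"rz": -0.002,"jaw": 8.8},{"x": -2.69,"y": -0.02,"z": 0.117,"rx": -0.001,"ry": 0.02,"rz": -0.002,"jaw": 8.8},{"x": -2.69,"y": -0.02,"z": 0.117,"rx": -0.001,"ry": 0.02,"rz": -0.002,"jaw": 8.8}])

```text
clock: 2.75
tool_pos: [0.6462, 0.2244, 0.3192]
eef_rot: [-0.206, 0.979, 0.001, -0.001]
contact_force: [0.2, 0.2, -0.2]
opening: 0.995
finger_force: 0.0
```

```bash
python3 - <<'E'
from h import *
print(get_state()['tool_pos'],get_state()['eef_rot'])
s=cam('wrist','wC.png');np.save('pics/wC.npy',s,allow_pickle=True)
E
```

```text
[0.64623978 0.22442726 0.31920543] [-2.05828374e-01  9.78586801e-01  1.31674590e-03 -9.05522957e-04]
```

Request:
send_rows(motion=[{"x": -0.185,"y": -2.9,"z": 0.8,"rx": 0,"ry": 0,"rz": 0,"jaw": 8.8},{"x": -0.185,"y": -2.9,"z": 0.8,"rx": 0,"ry": 0,"rz": 0,"jaw": 8.8},{"x": -0.185,"y": -2.9,"z": 0.8,"rx": 0,"ry": 0,"rz": 0,"jaw": 8.8},{"x": -0.185,"y": -2.9,"z": 0.8,"rx": 0,"ry": 0,"rz": 0,"jaw": 8.8},{"x": -0.185,"y": -2.9,"z": 0.8,"rx": 0,"ry": 0,"rz": 0,"jaw": 8.8}])

```text
clock: 3.3
tool_pos: [0.7125, 0.0942, 0.2783]
eef_rot: [-0.206, 0.979, 0.001, -0.001]
contact_force: [0.7, 0.8, 0.2]
opening: 1.0
finger_force: 0.0
```

```bash
python3 - <<'E'
from h import *
print(get_state()['tool_pos'],get_state()['eef_rot'])
s=cam('wrist','wD.png');np.save('pics/wD.npy',s,allow_pickle=True)
E
```

```text
[0.71254388 0.09418846 0.27834531] [-2.05871685e-01  9.78577639e-01  1.49563981e-03 -6.44785903e-04]
```

Request:
send_rows(motion=[{"x": 1.13,"y": -2.33,"z": 0.1,"rx": 0,"ry": 0,"rz": 0.074,"jaw": 8.8},{"x": 1.13,"y": -2.33,"z": 0.1,"rx": 0,"ry": 0,"rz": 0.074,"jaw": 8.8},{"x": 1.13,"y": -2.33,"z": 0.1,"rx": 0,"ry": 0,"rz": 0.074,"jaw": 8.8},{"x": 1.13,"y": -2.33,"z": 0.1,"rx": 0,"ry": 0,"rz": 0.074,"jaw": 8.8},{"x": 1.13,"y": -2.33,"z": 0.1,"rx": 0,"ry": 0,"rz": 0.074,"jaw": 8.8}])

```text
clock: 3.85
tool_pos: [0.6883, -0.0322, 0.2734]
eef_rot: [-0.021, 1.0, 0.001, -0.001]
contact_force: [0.2, -0.4, 0.4]
opening: 0.998
finger_force: 0.0
```

Request:
send_rows(motion=[{"x": 1.13,"y": -2.33,"z": 0.1,"rx": 0,"ry": 0,"rz": 0.074,"jaw": 8.8},{"x": 1.13,"y": -2.33,"z": 0.1,"rx": 0,"ry": 0,"rz": 0.074,"jaw": 8.8},{"x": 1.13,"y": -2.33,"z": 0.1,"rx": 0,"ry": 0,"rz": 0.074,"jaw": 8.8},{"x": 1.13,"y": -2.33,"z": 0.1,"rx": 0,"ry": 0,"rz": 0.074,"jaw": 8.8},{"x": 1.13,"y": -2.33,"z": 0.1,"rx": 0,"ry": 0,"rz": 0.074,"jaw": 8.8}])

```text
clock: 4.35
tool_pos: [0.6202, -0.1415, 0.2682]
eef_rot: [0.164, 0.987, 0.001, -0.001]
contact_force: [-0.6, 0.0, 1.3]
opening: 0.998
finger_force: 0.0
```

```bash
python3 - <<'E'
from h import *
print(get_state()['tool_pos'],get_state()['eef_rot'])
s=cam('wrist','wS.png');np.save('pics/wS.npy',s,allow_pickle=True)
im=np.zeros((600,800,3),np.uint8)
for i,k in enumerate('CDS'):
    y,x=divmod(i,2);im[300*y:300*y+300,400*x:400*x+400]=cv2.resize(cv2.imread(f'pics/w{k}.png'),(400,300),interpolation=3)
cv2.imwrite('pics/CDS.png',im)
E
```

```text
[ 0.6201724  -0.14145015  0.26821416] [ 0.16371564  0.9865061   0.00138843 -0.00099291]
```

View pics/CDS.png

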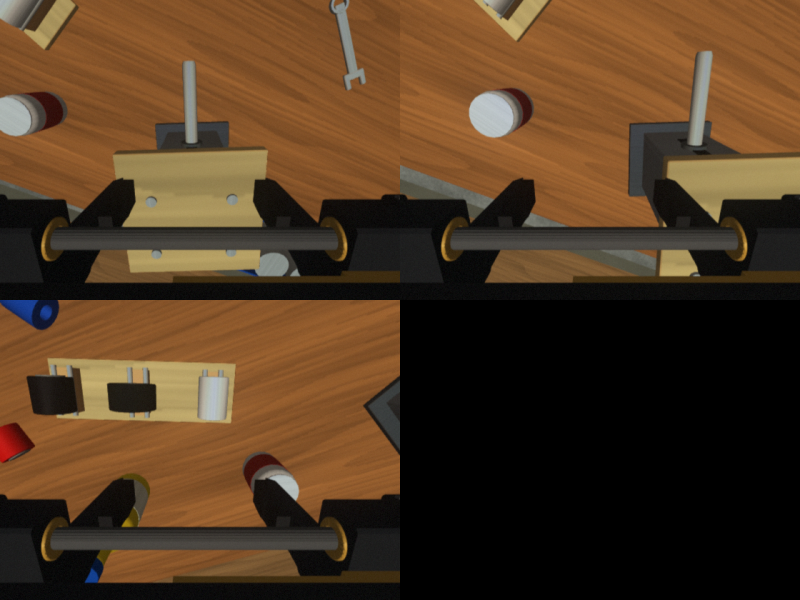

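The pictures show the following:
- **C:** axle from its tip at (190,62) to the shoulder at (192,145), deck edge at row 150.
- **D:** axle from (705,52) to (698,145).
- **S:** sleeve (213,397), wheel (132,397), cap (52,394), all on the cradle bars. Nothing else black is on the stand.

I'll shift sideways for a second stand view.

Request:
send_rows(motion=[{"x": 0,"y": -2.3,"z": 0,"rx": 0,"ry": 0,"rz": 0,"jaw": 8.8},{"x": 0,"y": -2.3,"z": 0,"rx": 0,"ry": 0,"rz": 0,"jaw": 8.8},{"x": 0,"y": -2.3,"z": 0,"rx": 0,"ry": 0,"rz": 0,"jaw": 8.8},{"x": 0,"y": -2.3,"z": 0,"rx": 0,"ry": 0,"rz": 0,"jaw": 8.8},{"x": 0,"y": -2.3,"z": 0,"rx": 0,"ry": 0,"rz": 0,"jaw": 8.8}])

```text
clock: 4.9
tool_pos: [0.584, -0.25, 0.2681]
eef_rot: [0.162, 0.987, 0.002, -0.001]
contact_force: [-0.3, -0.7, -0.1]
opening: 1.001
finger_force: 0.0
```

```bash
python3 - <<'E'
from h import *
np.set_printoptions(precision=4,suppress=True)
s=cam('wrist','wT.png');np.save('pics/wT.npy',s,allow_pickle=True)
ld=lambda k:np.load(f'pics/w{k}.npy',allow_pickle=True).item()
# axle: per-row midpoints
pl=[];tips=[]
for k,c0,c1,r0,r1 in(('C',235,300,60,195),('D',395,455,50,195)):
    x=ld(k);hsv=cv2.cvtColor(x['img'],cv2.COLOR_RGB2HSV)
    m=((hsv[...,1]<60)&(hsv[...,2]>90)).astype(np.uint8);m[:r0]=0;m[r1:]=0;m[:,:c0]=0;m[:,c1:]=0
    n,l,st,_=cv2.connectedComponentsWithStats(m);i=1+np.argmax(st[1:,4]);m=l==i;print(k,st[i])
    rows=np.where(m.any(1))[0];mid=[];w=[]
    for r in rows:
        c=np.where(m[r])[0];mid.append(((c[0]+c[-1])/2,r));w.append(c[-1]-c[0]+1)
    mid=np.array(mid);print(w[::10])
    g=mid[10:-15];p=np.polyfit(g[:,1],g[:,0],1);print('res',np.std(np.polyval(p,g[:,1])-g[:,0]))
    a=ray(x,np.polyval(p,rows[0]),rows[0]-.5);b=ray(x,np.polyval(p,170),170)
    nrm=np.cross(a[1],b[1]);pl.append((a[0],nrm/np.linalg.norm(nrm)));tips.append(a)
d=np.cross(pl[0][1],pl[1][1]);d/=np.linalg.norm(d);d*=np.sign(d[0])
A=np.array([pl[0][1],pl[1][1],d]);P=np.linalg.solve(A,[pl[0][1]@pl[0][0],pl[1][1]@pl[1][0],d@np.array([.55,.18,.12])])
print('axle dir',d,'yaw',np.arctan2(d[1],d[0]),'pt',P)
print('tips tri',tri(tips))
for o,dd in tips:
    z=P[2]+.008;print('tip',o+dd*(z-o[2])/dd[2])
# stand parts: masks in S,T
S=ld('S');T=s
im=np.hstack([S['img'][60:190,:380],T['img'][60:190,60:480]])[:,:,::-1]
cv2.imwrite('pics/ST.png',im)
for x in(S,T):
    hsv=cv2.cvtColor(x['img'],cv2.COLOR_RGB2HSV)
    for nm,m in(('dark',hsv[...,2]<50),('light',(hsv[...,1]<50)&(hsv[...,2]>150)),('ply',cv2.inRange(hsv,(17,60,120),(30,170,255))>0)):
        m=m.astype(np.uint8);m[200:]=0
        n,l,st,ce=cv2.connectedComponentsWithStats(m)
        for i in range(1,n):
            if st[i,4]>400: print(nm,st[i],ce[i],'minrect',cv2.minAreaRect(np.argwhere(l==i)[:,::-1].astype(np.float32)))
E
```

```text
C [ 256   85   20  110 1862]
[np.int64(1), np.int64(18), np.int64(18), np.int64(17), np.int64(17), np.int64(18), np.int64(17), np.int64(17), np.int64(17), np.int64(17), np.int64(16)]
res 0.18107963854735978
D [ 404   71   34  124 2452]
[np.int64(3), np.int64(20), np.int64(20), np.int64(21), np.int64(21), np.int64(20), np.int64(20), np.int64(20), np.int64(20), np.int64(19), np.int64(20), np.int64(20), np.int64(19)]
res 0.21928371438094763
axle dir [0.9034 0.4289 0.0008] yaw 0.44325059839456243 pt [0.5517 0.1765 0.1149]
tips tri (array([0.5539, 0.1775, 0.1149]), [np.float64(0.00015217266326498954), np.float64(0.00015217266326502768)])
tip [0.5545 0.1779 0.1229]
tip [0.556  0.1744 0.1229]
dark [ 46   0  37  41 779] [63.2234 19.4737] minrect ((64.0, 20.0), (36.0, 40.0), 0.0)
dark [  38  107   71   53 3281] [ 73.2923 132.6385] minrect ((73.0, 133.0), (52.0, 70.0), 90.0)
dark [509 107  51  93 583] [533.1407 150.6072] minrect ((532.0165405273438, 151.07049560546875), (46.58506774902344, 92.7123031616211), 5.253803253173828)
dark [ 151  117   67   40 2528] [184.3394 136.1566] minrect ((184.0
[... 249 characters left out ...]
 minrect ((196.41725158691406, 126.50126647949219), (263.3320617675781, 84.69853210449219), 1.7226622104644775)
dark [ 157  105   57   54 2835] [185.2829 131.4413] minrect ((185.0, 131.5), (53.0, 56.0), 90.0)
dark [ 267  116   66   41 2427] [298.7425 135.3782] minrect ((298.8938293457031, 135.9107666015625), (64.34522247314453, 39.439186096191406), 3.1798300743103027)
light [ 387  107   47   62 2206] [410.194  136.9837] minrect ((410.0321044921875, 136.6622772216797), (36.550559997558594, 64.07098388671875), 10.619654655456543)
ply [  164    80   263    93 13033] [292.3863 121.2762] minrect ((293.6470947265625, 126.05778503417969), (262.29473876953125, 85.00032043457031), 2.0095536708831787)
```

View pics/ST.png

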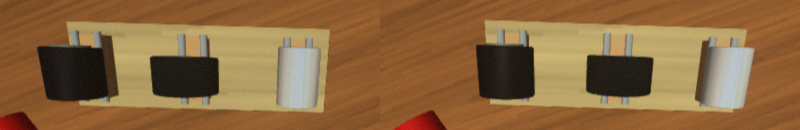

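```bash
cat > parts.py <<'E'
from h import *
np.set_printoptions(precision=4,suppress=True)
ld=lambda k:np.load(f'pics/w{k}.npy',allow_pickle=True).item()
rois={'sleeve':((265,90,330,175),(375,95,445,175),.022,.06),'wheel':((140,105,230,165),(255,105,345,165),.033,.036),'cap':((25,95,118,168),(145,95,222,168),.028,.05)}
for nm,(a,b,Rr,Ln) in rois.items():
    pl=[];ends=[]
    for k,(x0,y0,x1,y1) in zip('ST',(a,b)):
        x=ld(k);hsv=cv2.cvtColor(x['img'],cv2.COLOR_RGB2HSV)
        m=(hsv[...,2]<55) if nm!='sleeve' else (hsv[...,1]<50)&(hsv[...,2]>140)
        q=np.zeros(m.shape,np.uint8);q[y0:y1,x0:x1]=m[y0:y1,x0:x1]
        q=cv2.morphologyEx(q,cv2.MORPH_OPEN,np.ones((13,13),np.uint8))
        rows=np.where(q.sum(1)>8)[0];W=[(np.where(q[r])[0][0]-.5,np.where(q[r])[0][-1]+.5,r) for r in rows];W=np.array(W)
        g=W[8:-8];n=[]
        for j in(0,1):
            p=np.polyfit(g[:,2],g[:,j],1);r0,r1=g[0,2],g[-1,2]
            for _ in range(2):
                e=np.abs(np.polyval(p,g[:,2])-g[:,j])<1.2;p=np.polyfit(g[e,2],g[e,j],1)
            v=np.cross(ray(x,np.polyval(p,r0),r0)[1],ray(x,np.polyval(p,r1),r1)[1]);n.append(v/np.linalg.norm(v))
        bn=n[0]+n[1];bn/=np.linalg.norm(bn);o=np.array(x['extrinsics'])[:3,3];pl.append((o,bn))
        mc=(W[:,0]+W[:,1])/2;ends.append([ray(x,np.median(mc[:6]),rows[0]-.5),ray(x,np.median(mc[-6:]),rows[-1]+.5)])
        print(nm,k,'rows',rows[0],rows[-1],'w',np.median(g[:,1]-g[:,0]),'half-angle R/d',np.arccos(n[0]@n[1])/2)
    d=np.cross(pl[0][1],pl[1][1]);d/=np.linalg.norm(d);d*=np.sign(d[0])
    ref=tri([(e[0][0],e[0][1]) for e in ends])[0]
    P=np.linalg.solve(np.array([pl[0][1],pl[1][1],d]),[pl[0][1]@pl[0][0],pl[1][1]@pl[1][0],d@ref])
    print('  axis dir',d,'yaw',np.arctan2(d[1],d[0]))
    for e in ends:
        z=P[2]+Rr;E=[o+v*(z-o[2])/v[2] for o,v in e];t=[(q-P)@d for q in E];print('  len',t[1]-t[0],'centre',P+d*(t[0]+t[1])/2)
# stand from ply hull
for k in 'ST':
    x=ld(k);hsv=cv2.cvtColor(x['img'],cv2.COLOR_RGB2HSV);m=cv2.inRange(hsv,(17,60,120),(30,170,255));m[200:]=0
    cs,_=cv2.findContours(m,0,2);h=cv2.convexHull(max(cs,key=cv2.contourArea));ap=cv2.approxPolyDP(h,6,True)[:,0]
    q=np.array([onplane(x,u,v,.014) for u,v in ap]);print(k,ap.tolist(),q[:,:2].tolist())
E
python3 parts.py; python3 - <<'E'
from h import *
np.set_printoptions(precision=4,suppress=True)
t=np.load('pics/last_top.npy',allow_pickle=True).item()
for p in([.552,.177,.115],[.66,.228,.115]): print(proj(t,p))
a=t['img'][228:262,365:395].astype(float);a=np.clip(a*3,0,255).astype(np.uint8)
cv2.imwrite('pics/capb.png',cv2.resize(a[:,:,::-1],None,fx=14,fy=14,interpolation=3))
E
```

```text
sleeve S rows 108 168 w 37.0 half-angle R/d 0.05772845760394529
sleeve T rows 107 167 w 38.0 half-angle R/d 0.05407312222848181
  axis dir [ 0.9311 -0.3647 -0.003 ] yaw -0.37335937471656677
  len 0.05734920182511641 centre [ 0.579  -0.0974  0.0772]
  len 0.05721390286320216 centre [ 0.5789 -0.0973  0.0772]
wheel S rows 117 156 w 66.0 half-angle R/d 0.09595495152849669
wheel T rows 116 155 w 64.0 half-angle R/d 0.09983381667723018
  axis dir [ 0.9301 -0.3614  0.0659] yaw -0.3706258202017793
  len 0.0357329617254604 centre [ 0.5408 -0.2052  0.0813]
  len 0.03549521003134513 centre [ 0.5411 -0.2053  0.0814]
cap S rows 107 159 w 64.0 half-angle R/d 0.0722572291372243
cap T rows 106 158 w 55.0 half-angle R/d 0.08076389336152331
  axis dir [ 0.9421 -0.3315  0.0496] yaw -0.33834335604630583
  len 0.04906845005857756 centre [ 0.5009 -0.3138  0.0736]
  len 0.04898563267787831 centre [ 0.5014 -0.314   0.0736]
S [[66, 83], [329, 89], [323, 171], [80, 165]] [[0.43947502262941485, -0.3312041666099904], [0.5449958401998259, -0.04283961646498487], [0.6364381059510607, -0.07639667508237225], [0.5297794361897357, -0.3638766982989068]]
T [[164, 81], [426, 89], [413, 170], [171, 164]] [[0.43866676068464866, -0.33142840802830753], [0.5449388157532298, -0.043550760054412746], [0.6354328537507208, -0.07617603038652379], [0.5301012211295396, -0.36375114759771887]]
[216.7902 234.2916]
[199.2737 200.2494]
```

View pics/capb.png

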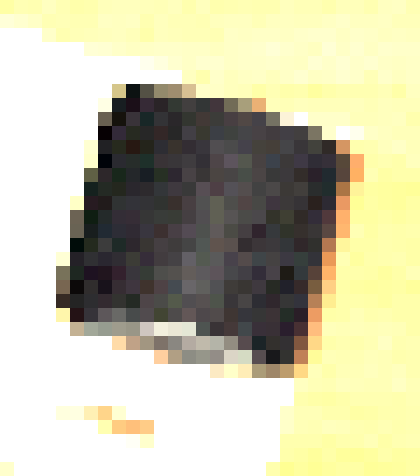

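The brightened cap crop shows a plain dark robot-side end with no hole. That fits a mouth facing away from the robot; I'll check it close up later. Measured heights: axle 0.115, wheel 0.081 (text 0.082), cap 0.074 (0.076). The sleeve mask was eroded by shading, so I'll refine it and plan its pick.

```bash
sed -e "s/>140)/>85)/" -e "s/^rois=.*/rois={'sleeve':((265,90,330,175),(375,95,445,175),.022,.06)}/" parts.py > p2.py && python3 p2.py | head -8; python3 - <<'E'
from h import *
def part(c,yaw,tilt,off=.003):
    T=tgt(c,yaw,tilt);T[:3,3]+=off*T[:3,2];return T
c=np.array([.5795,-.0974,.069])
A=part(c+[0,0,.10],-.348,.63);B=part(c,-.348,.63)
plan(A);plan(B,T0=A);print(A[:3,3],B[:3,3])
E
```

```text
sleeve S rows 108 168 w 40.0 half-angle R/d 0.06338466644427761
sleeve T rows 107 167 w 42.0 half-angle R/d 0.06011671140848645
  axis dir [ 0.9356 -0.3511 -0.0378] yaw -0.35897891254546527
  len 0.05833698089477027 centre [ 0.5788 -0.0969  0.0707]
  len 0.05821340762401429 centre [ 0.5785 -0.0968  0.0707]
S [[66, 83], [329, 89], [323, 171], [80, 165]] [[0.43947502262941485, -0.3312041666099904], [0.5449958401998259, -0.04283961646498487], [0.6364381059510607, -0.07639667508237225], [0.5297794361897357, -0.3638766982989068]]
T [[164, 81], [426, 89], [413, 170], [171, 164]] [[0.43866676068464866, -0.33142840802830753], [0.5449388157532298, -0.043550760054412746], [0.6354328537507208, -0.07617603038652379], [0.5301012211295396, -0.36375114759771887]]
5 rows of x y z rx ry rz: [1.553, 2.982, 1.722, 0.001, -0.127, 0.003]
5 rows of x y z rx ry rz: [1.178, -0.0, 1.616, -0.0, -0.0, 0.0]
[ 0.58116149 -0.09800273  0.16657592] [ 0.58116149 -0.09800273  0.06657592]
```

Request:
send_rows(motion=[{"x": 1.55,"y": 2.98,"z": 1.72,"rx": 0.001,"ry": -0.127,"rz": 0.003,"jaw": 8.8},{"x": 1.55,"y": 2.98,"z": 1.72,"rx": 0.001,"ry": -0.127,"rz": 0.003,"jaw": 8.8},{"x": 1.55,"y": 2.98,"z": 1.72,"rx": 0.001,"ry": -0.127,"rz": 0.003,"jaw": 8.8},{"x": 1.55,"y": 2.98,"z": 1.72,"rx": 0.001,"ry": -0.127,"rz": 0.003,"jaw": 8.8},{"x": 1.55,"y": 2.98,"z": 1.72,"rx": 0.001,"ry": -0.127,"rz": 0.003,"jaw": 8.8}])

```text
clock: 5.45
tool_pos: [0.574, -0.1759, 0.2101]
eef_rot: [0.17, 0.97, -0.063, 0.164]
contact_force: [-0.4, -0.9, 0.2]
opening: 1.002
finger_force: 0.0
```

```bash
cat >> h.py <<'E'
def part(c,yaw,tilt,off=.003):
    T=tgt(c,yaw,tilt);T[:3,3]+=off*T[:3,2];return T
E
python3 - <<'E'
from h import *
s=cam('wrist');np.save('pics/wU.npy',s,allow_pickle=True)
cv2.imwrite('pics/wU.png',np.clip(s['img'][:,:,::-1].astype(int)*1.5,0,255).astype(np.uint8))
print(get_state()['tool_pos'],R.from_matrix(rot(-.348,.63).T@pose()[:3,:3]).as_rotvec())
plan(part([.579,-.097,.0695],-.348,.63))
E
```

```text
[ 0.57295367 -0.17648082  0.20929546] [ 0.06613114  0.28466297 -0.02086314]
5 rows of x y z rx ry rz: [1.603, 1.645, 2.319, -0.013, -0.057, 0.004]
```

View pics/wU.png

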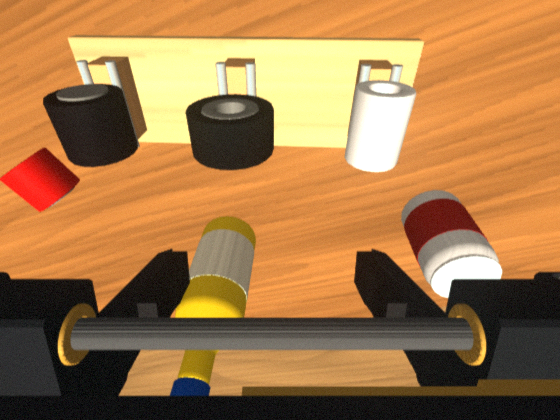

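The picture shows the sleeve bore at (388,90), wheel bore at (232,107), and the cap's robot-side end closed and plain at (85,93). So the cap's mouth faces away from the robot, as needed. A joint speed limit clipped that move, so I'll use slower turns.

```bash
python3 - <<'E'
from h import *
A=part([.579,-.097,.16],-.348,.63)
plan(A,10)
E
```

```text
10 rows of x y z rx ry rz: [0.405, 0.784, 0.343, -0.007, -0.028, 0.002]
```

Request:
send_rows(motion=[{"x": 0.405,"y": 0.784,"z": 0.343,"rx": -0.007,"ry": -0.028,"rz": 0.002,"jaw": 8.8},{"x": 0.405,"y": 0.784,"z": 0.343,"rx": -0.007,"ry": -0.028,"rz": 0.002,"jaw": 8.8},{"x": 0.405,"y": 0.784,"z": 0.343,"rx": -0.007,"ry": -0.028,"rz": 0.002,"jaw": 8.8},{"x": 0.405,"y": 0.784,"z": 0.343,"rx": -0.007,"ry": -0.028,"rz": 0.002,"jaw": 8.8},{"x": 0.405,"y": 0.784,"z": 0.343,"rx": -0.007,"ry": -0.028,"rz": 0.002,"jaw": 8.8}])

```text
clock: 6.0
tool_pos: [0.5654, -0.1564, 0.1911]
eef_rot: [0.172, 0.965, -0.064, 0.188]
contact_force: [-0.5, -0.8, -0.3]
opening: 0.998
finger_force: 0.0
```

Request:
send_rows(motion=[{"x": 0.405,"y": 0.784,"z": 0.343,"rx": -0.007,"ry": -0.028,"rz": 0.002,"jaw": 8.8},{"x": 0.405,"y": 0.784,"z": 0.343,"rx": -0.007,"ry": -0.028,"rz": 0.002,"jaw": 8.8},{"x": 0.405,"y": 0.784,"z": 0.343,"rx": -0.007,"ry": -0.028,"rz": 0.002,"jaw": 8.8},{"x": 0.405,"y": 0.784,"z": 0.343,"rx": -0.007,"ry": -0.028,"rz": 0.002,"jaw": 8.8},{"x": 0.405,"y": 0.784,"z": 0.343,"rx": -0.007,"ry": -0.028,"rz": 0.002,"jaw": 8.8}])

```text
clock: 6.5
tool_pos: [0.567, -0.1231, 0.1676]
eef_rot: [0.17, 0.951, -0.061, 0.249]
contact_force: [0.5, -0.7, -0.4]
opening: 0.996
finger_force: 0.0
```

```bash
python3 - <<'E'
from h import *
print(get_state()['tool_pos'],R.from_matrix(rot(-.348,.63).T@pose()[:3,:3]).as_rotvec())
plan(part([.579,-.097,.0695],-.348,.63),10)
E
```

```text
[ 0.56695862 -0.12314465  0.16763824] [ 0.03367452  0.11227499 -0.00495891]
10 rows of x y z rx ry rz: [0.506, 0.304, 0.865, -0.003, -0.011, 0.0]
```

```bash
python3 - <<'E'
from h import *
print(get_state()['q'],get_state()['qd'])
plan(part([.579,-.097,.15],-.348,.63),5)
E
```

```text
[ 0.28600082  0.713345   -0.40183998  2.24402755  2.12083406  0.52457769
 -0.81297493] [ 0.18321974  0.23954382 -0.61143583  0.27750175  0.66307817  0.80150972
 -0.79067155]
5 rows of x y z rx ry rz: [0.142, 0.582, 0.372, -0.007, -0.022, 0.001]
```

Request:
send_rows(motion=[{"x": 0.142,"y": 0.582,"z": 0.372,"rx": -0.007,"ry": -0.022,"rz": 0.001,"jaw": 8.8},{"x": 0.142,"y": 0.582,"z": 0.372,"rx": -0.007,"ry": -0.022,"rz": 0.001,"jaw": 8.8},{"x": 0.142,"y": 0.582,"z": 0.372,"rx": -0.007,"ry": -0.022,"rz": 0.001,"jaw": 8.8},{"x": 0.142,"y": 0.582,"z": 0.372,"rx": -0.007,"ry": -0.022,"rz": 0.001,"jaw": 8.8},{"x": 0.142,"y": 0.582,"z": 0.372,"rx": -0.007,"ry": -0.022,"rz": 0.001,"jaw": 8.8}])

```text
clock: 7.0
tool_pos: [0.5805, -0.098, 0.1472]
eef_rot: [0.164, 0.937, -0.054, 0.304]
contact_force: [-0.5, -0.3, 0.3]
opening: 0.997
finger_force: 0.0
```

```bash
python3 - <<'E'
from h import *
print(get_state()['q'],get_state()['qd'])
print(get_state()['tool_pos'],R.from_matrix(rot(-.348,.63).T@pose()[:3,:3]).as_rotvec())
plan(part([.579,-.097,.0695],-.348,.63),10)
plan(part([.579,-.097,.0695],-.348,.63),5)
E
```

```text
[ 0.30079795  0.81986521 -0.53440848  2.31723738  2.30579941  0.79460176
 -1.02362121] [-0.02966957  0.22112596 -0.1792461   0.13227303  0.29848246  0.53127466
 -0.34715228]
[ 0.58045615 -0.09796741  0.14722505] [ 0.00043156  0.00331558 -0.00090676]
10 rows of x y z rx ry rz: [0.47, 0.005, 0.649, -0.0, -0.0, 0.0]
5 rows of x y z rx ry rz: [0.941, 0.009, 1.298, -0.0, -0.001, 0.0]
```

Request:
send_rows(motion=[{"x": 0.94,"y": 0.01,"z": 1.3,"rx": 0,"ry": -0.001,"rz": 0,"jaw": 8.8},{"x": 0.94,"y": 0.01,"z": 1.3,"rx": 0,"ry": -0.001,"rz": 0,"jaw": 8.8},{"x": 0.94,"y": 0.01,"z": 1.3,"rx": 0,"ry": -0.001,"rz": 0,"jaw": 8.8},{"x": 0.94,"y": 0.01,"z": 1.3,"rx": 0,"ry": -0.001,"rz": 0,"jaw": 8.8},{"x": 0.94,"y": 0.01,"z": 1.3,"rx": 0,"ry": -0.001,"rz": 0,"jaw": 8.8}])

```text
clock: 7.5
tool_pos: [0.5808, -0.098, 0.0664]
eef_rot: [0.164, 0.936, -0.055, 0.305]
contact_force: [0.7, 0.2, 0.6]
opening: 0.997
finger_force: 0.0
```

Request:
send_rows(motion=[{"x": 0,"y": 0,"z": 0,"rx": 0,"ry": 0,"rz": 0,"jaw": 3},{"x": 0,"y": 0,"z": 0,"rx": 0,"ry": 0,"rz": 0,"jaw": 3},{"x": 0,"y": 0,"z": 0,"rx": 0,"ry": 0,"rz": 0,"jaw": 3},{"x": 0,"y": 0,"z": 0,"rx": 0,"ry": 0,"rz": 0,"jaw": 3},{"x": 0,"y": 0,"z": 0,"rx": 0,"ry": 0,"rz": 0,"jaw": 3}], grip_force=40)

```text
clock: 8.0
tool_pos: [0.5809, -0.0979, 0.0679]
eef_rot: [0.164, 0.936, -0.054, 0.306]
contact_force: [-0.1, -1.0, 0.6]
opening: 0.567
finger_force: 0.0
```

Request:
send_rows(motion=[{"x": 0,"y": 0,"z": 0,"rx": 0,"ry": 0,"rz": 0,"jaw": 3},{"x": 0,"y": 0,"z": 0,"rx": 0,"ry": 0,"rz": 0,"jaw": 3},{"x": 0,"y": 0,"z": 0,"rx": 0,"ry": 0,"rz": 0,"jaw": 3},{"x": 0,"y": 0,"z": 0,"rx": 0,"ry": 0,"rz": 0,"jaw": 3},{"x": 0,"y": 0,"z": 0,"rx": 0,"ry": 0,"rz": 0,"jaw": 3}], grip_force=40)

```text
clock: 8.5
tool_pos: [0.5808, -0.0982, 0.0677]
eef_rot: [0.164, 0.936, -0.054, 0.306]
contact_force: [-2.0, -1.0, 6.5]
opening: 0.497
finger_force: 40.0
```

```bash
python3 - <<'E'
from h import *
print(get_state()['tool_pos'],R.from_matrix(rot(-.348,.63).T@pose()[:3,:3]).as_rotvec())
A=part([.579,-.097,.20],-.348,.63);ax=np.array([.9034,.4289,0]);tip=np.array([.5545,.1777,.1149])
F=tip-ax*.06;F[2]=.115
B=part(tip-ax*.06,.443,.63);print(B[:3,3])
plan(A);plan(part(np.r_[(tip-ax*.06)[:2],.17],.443,.63),20,T0=A)
E
```

```text
[ 0.58078145 -0.09819863  0.06767383] [-0.00020864 -0.0027319  -0.00045813]
[0.50189282 0.15272361 0.11247592]
5 rows of x y z rx ry rz: [-1.529, 0.01, -2.101, 0.0, 0.001, 0.0]
20 rows of x y z rx ry rz: [0.386, 1.295, -0.096, -0.023, 0.0, -0.032]
```

Request:
send_rows(motion=[{"x": -1.53,"y": 0,"z": -2.1,"rx": 0,"ry": 0,"rz": 0,"jaw": 3},{"x": -1.53,"y": 0,"z": -2.1,"rx": 0,"ry": 0,"rz": 0,"jaw": 3},{"x": -1.53,"y": 0,"z": -2.1,"rx": 0,"ry": 0,"rz": 0,"jaw": 3},{"x": -1.53,"y": 0,"z": -2.1,"rx": 0,"ry": 0,"rz": 0,"jaw": 3},{"x": -1.53,"y": 0,"z": -2.1,"rx": 0,"ry": 0.001,"rz": 0,"jaw": 3}])

```text
clock: 9.0
tool_pos: [0.5796, -0.0974, 0.1972]
eef_rot: [0.164, 0.937, -0.053, 0.304]
contact_force: [0.1, -0.0, -1.4]
opening: 0.493
finger_force: 40.0
```

Request:
send_rows(motion=[{"x": 0.386,"y": 1.295,"z": -0.096,"rx": -0.023,"ry": 0,"rz": -0.032,"jaw": 3},{"x": 0.386,"y": 1.295,"z": -0.096,"rx": -0.023,"ry": 0,"rz": -0.032,"jaw": 3},{"x": 0.386,"y": 1.295,"z": -0.096,"rx": -0.023,"ry": 0,"rz": -0.032,"jaw": 3},{"x": 0.386,"y": 1.295,"z": -0.096,"rx": -0.023,"ry": 0,"rz": -0.032,"jaw": 3},{"x": 0.386,"y": 1.295,"z": -0.096,"rx": -0.023,"ry": 0,"rz": -0.032,"jaw": 3}])

```text
clock: 9.5
tool_pos: [0.5791, -0.0291, 0.188]
eef_rot: [0.069, 0.949, -0.023, 0.308]
contact_force: [0.9, -0.5, -2.4]
opening: 0.49
finger_force: 40.0
```

Request:
send_rows(motion=[{"x": 0.386,"y": 1.295,"z": -0.096,"rx": -0.023,"ry": 0,"rz": -0.032,"jaw": 3},{"x": 0.386,"y": 1.295,"z": -0.096,"rx": -0.023,"ry": 0,"rz": -0.032,"jaw": 3},{"x": 0.386,"y": 1.295,"z": -0.096,"rx": -0.023,"ry": 0,"rz": -0.032,"jaw": 3},{"x": 0.386,"y": 1.295,"z": -0.096,"rx": -0.023,"ry": 0,"rz": -0.032,"jaw": 3},{"x": 0.386,"y": 1.295,"z": -0.096,"rx": -0.023,"ry": 0,"rz": -0.032,"jaw": 3}])

```text
clock: 10.0
tool_pos: [0.5658, 0.0363, 0.1818]
eef_rot: [-0.024, 0.95, 0.007, 0.31]
contact_force: [-0.3, -0.5, -3.0]
opening: 0.494
finger_force: 40.0
```

Request:
send_rows(motion=[{"x": 0.386,"y": 1.295,"z": -0.096,"rx": -0.023,"ry": 0,"rz": -0.032,"jaw": 3},{"x": 0.386,"y": 1.295,"z": -0.096,"rx": -0.023,"ry": 0,"rz": -0.032,"jaw": 3},{"x": 0.386,"y": 1.295,"z": -0.096,"rx": -0.023,"ry": 0,"rz": -0.032,"jaw": 3},{"x": 0.386,"y": 1.295,"z": -0.096,"rx": -0.023,"ry": 0,"rz": -0.032,"jaw": 3},{"x": 0.386,"y": 1.295,"z": -0.096,"rx": -0.023,"ry": 0,"rz": -0.032,"jaw": 3}])

```text
clock: 10.5
tool_pos: [0.5392, 0.098, 0.1741]
eef_rot: [-0.118, 0.944, 0.036, 0.307]
contact_force: [-0.2, 0.3, -1.8]
opening: 0.49
finger_force: 40.0
```

```bash
cat >> h.py <<'E'
AX=np.array([np.cos(.443),np.sin(.443),0]);LAT=np.array([-AX[1],AX[0],0]);SH=np.array([.5545,.1777,.1149])+.12*AX
def fr(p): d=np.array(p)-SH;return np.array([d@AX,d@LAT,d[2]+SH[2]])   # world -> frame coords (m)
def on(x,dz,yaw=.443,tilt=.63,dy=0.): # TCP pose with TCP at frame x, height SH z+dz
    return tgt(SH+AX*x+LAT*dy+[0,0,dz],yaw,tilt)
E
python3 - <<'E'
from h import *
s=get_state();print(s['tool_pos'],fr(s['tool_pos']),s['q'],s['qd'],s['opening'])
print(R.from_matrix(rot(.443,.63).T@pose()[:3,:3]).as_rotvec())
T=on(-.18,-.0013);plan(T,15);plan(T,10)
E
```

```text
[0.53922228 0.09797768 0.17413318] [-0.16797607 -0.06547789  0.17413318] [ 0.13286572  0.77272256 -0.67274958  2.43097722  2.47270215  0.76056088
 -0.87553576] [-0.1162992   0.06002139 -0.10355547  0.12228378  0.15950974  0.08819207
  0.04916569] 0.490040045188099
[0.11835211 0.00090246 0.15614548]
15 rows of x y z rx ry rz: [0.339, 0.427, 0.252, -0.008, -0.0, -0.01]
10 rows of x y z rx ry rz: [0.509, 0.64, 0.376, -0.012, -0.0, -0.016]
```

Request:
send_rows(motion=[{"x": 0.509,"y": 0.64,"z": 0.376,"rx": -0.012,"ry": 0,"rz": -0.016,"jaw": 3},{"x": 0.509,"y": 0.64,"z": 0.376,"rx": -0.012,"ry": 0,"rz": -0.016,"jaw": 3},{"x": 0.509,"y": 0.64,"z": 0.376,"rx": -0.012,"ry": 0,"rz": -0.016,"jaw": 3},{"x": 0.509,"y": 0.64,"z": 0.376,"rx": -0.012,"ry": 0,"rz": -0.016,"jaw": 3},{"x": 0.509,"y": 0.64,"z": 0.376,"rx": -0.012,"ry": 0,"rz": -0.016,"jaw": 3}])

```text
clock: 11.0
tool_pos: [0.5214, 0.1252, 0.1432]
eef_rot: [-0.164, 0.937, 0.052, 0.305]
contact_force: [-0.5, 0.1, -2.0]
opening: 0.493
finger_force: 40.0
```

Request:
send_rows(motion=[{"x": 0.509,"y": 0.64,"z": 0.376,"rx": -0.012,"ry": 0,"rz": -0.016,"jaw": 3},{"x": 0.509,"y": 0.64,"z": 0.376,"rx": -0.012,"ry": 0,"rz": -0.016,"jaw": 3},{"x": 0.509,"y": 0.64,"z": 0.376,"rx": -0.012,"ry": 0,"rz": -0.016,"jaw": 3},{"x": 0.509,"y": 0.64,"z": 0.376,"rx": -0.012,"ry": 0,"rz": -0.016,"jaw": 3},{"x": 0.509,"y": 0.64,"z": 0.376,"rx": -0.012,"ry": 0,"rz": -0.016,"jaw": 3}])

```text
clock: 11.5
tool_pos: [0.5006, 0.1514, 0.1132]
eef_rot: [-0.21, 0.927, 0.068, 0.302]
contact_force: [0.2, 0.3, -3.1]
opening: 0.497
finger_force: 40.0
```

```bash
python3 - <<'E'
from h import *
np.set_printoptions(precision=4,suppress=True)
s=cam('wrist','wV.png')
s=get_state();print(s['tool_pos'],fr(s['tool_pos']),s['q'],s['qd'],s['contact_force'])
print(R.from_matrix(rot(.443,.63).T@pose()[:3,:3]).as_rotvec())
T=on(-.15,-.0013);plan(T,5)
E
```

```text
[0.4997 0.152  0.1123] [-0.1806  0.0003  0.1123] [ 0.0592  0.9702 -0.712   2.5244  2.6258  0.9819 -0.8694] [ 0.0104 -0.0271  0.0029 -0.0088 -0.0275 -0.0348 -0.0073] [-0.4144  0.7301 -3.0645]
[-0.0028  0.0029 -0.0032]
5 rows of x y z rx ry rz: [-0.51, -0.008, 0.338, 0.001, -0.001, 0.001]
```

View pics/wV.png

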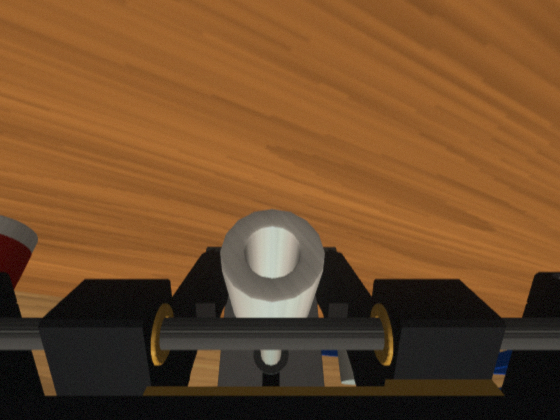

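The sleeve is held squarely, with its bore at (272,257). The axle and its collar are in line behind it at column 270. Now the careful insertion.

Request:
send_rows(motion=[{"x": -0.5,"y": 0,"z": 0.34,"rx": 0.001,"ry": -0.001,"rz": 0.001,"jaw": 3},{"x": -0.5,"y": 0,"z": 0.34,"rx": 0.001,"ry": -0.001,"rz": 0.001,"jaw": 3},{"x": -0.5,"y": 0,"z": 0.34,"rx": 0,"ry": 0,"rz": 0,"jaw": 3},{"x": -0.5,"y": 0,"z": 0.34,"rx": 0,"ry": 0,"rz": 0,"jaw": 3},{"x": -0.5,"y": 0,"z": 0.34,"rx": 0,"ry": 0,"rz": 0,"jaw": 3}])

```text
clock: 12.05
tool_pos: [0.529, 0.164, 0.1151]
eef_rot: [-0.208, 0.928, 0.067, 0.303]
contact_force: [-2.2, -1.8, -0.7]
opening: 0.491
finger_force: 40.0
```

Request:
send_rows(motion=[{"x": -0.33,"y": 0,"z": 0.23,"rx": 0,"ry": 0,"rz": 0,"jaw": 3},{"x": -0.33,"y": 0,"z": 0.23,"rx": 0,"ry": 0,"rz": 0,"jaw": 3},{"x": -0.33,"y": 0,"z": 0.23,"rx": 0,"ry": 0,"rz": 0,"jaw": 3},{"x": 0,"y": 0,"z": 0,"rx": 0,"ry": 0,"rz": 0,"jaw": 3},{"x": 0,"y": 0,"z": 0,"rx": 0,"ry": 0,"rz": 0,"jaw": 3}])

```text
clock: 12.55
tool_pos: [0.5388, 0.1688, 0.1144]
eef_rot: [-0.208, 0.928, 0.067, 0.302]
contact_force: [-0.8, 0.4, -8.8]
opening: 0.491
finger_force: 40.0
```

```bash
cat > st.py <<'E'
from h import *
np.set_printoptions(precision=4,suppress=True)
s=get_state();f=s['contact_force'];print('fr',fr(s['tool_pos']),'F ax/lat/z',f@AX,f@LAT,f[2],'M',s['moment'],'op',s['opening']*88.1,'clk',s['clock'])
print('rot err',R.from_matrix(rot(.443,.63).T@pose()[:3,:3]).as_rotvec(),'q4',s['q'][3])
E
python3 st.py
```

```text
fr [-0.138  -0.0013  0.1144] F ax/lat/z -0.5557410751220602 0.7309884670494986 -8.816917180532057 M [-0.6412  1.6595  0.004 ] op 43.24820390158277 clk 12.55
rot err [0.0022 0.0005 0.0011] q4 2.400340936255401
```

Request:
send_rows(motion=[{"x": 0.07,"y": 0,"z": 0.1,"rx": 0,"ry": 0,"rz": 0,"jaw": 3},{"x": -0.4,"y": 0,"z": 0.295,"rx": 0,"ry": 0,"rz": 0,"jaw": 3},{"x": -0.4,"y": 0,"z": 0.295,"rx": 0,"ry": 0,"rz": 0,"jaw": 3},{"x": -0.4,"y": 0,"z": 0.295,"rx": 0,"ry": 0,"rz": 0,"jaw": 3},{"x": -0.4,"y": 0,"z": 0.295,"rx": 0,"ry": 0,"rz": 0,"jaw": 3}])

```text
clock: 13.05
tool_pos: [0.5572, 0.1776, 0.1135]
eef_rot: [-0.208, 0.928, 0.067, 0.303]
contact_force: [-2.8, -0.9, -5.6]
opening: 0.491
finger_force: 40.0
```

```bash
python3 st.py
```

```text
fr [-0.1176 -0.0012  0.1135] F ax/lat/z -2.9059705301813867 0.3732433707711552 -5.622866583023753 M [-0.6359  1.5722 -0.0093] op 43.29753960946585 clk 13.05
rot err [ 0.002  -0.0002  0.0008] q4 2.3424304308744115
```

Request:
send_rows(motion=[{"x": -0.54,"y": 0,"z": 0.45,"rx": 0,"ry": 0,"rz": 0,"jaw": 3},{"x": -0.566,"y": 0,"z": 0.412,"rx": 0,"ry": 0,"rz": 0,"jaw": 3},{"x": -0.566,"y": 0,"z": 0.412,"rx": 0,"ry": 0,"rz": 0,"jaw": 3},{"x": -0.566,"y": 0,"z": 0.412,"rx": 0,"ry": 0,"rz": 0,"jaw": 3},{"x": -0.566,"y": 0,"z": 0.412,"rx": 0,"ry": 0,"rz": 0,"jaw": 3}])

```text
clock: 13.55
tool_pos: [0.5893, 0.1928, 0.1133]
eef_rot: [-0.208, 0.928, 0.067, 0.303]
contact_force: [-2.2, -0.7, -5.1]
opening: 0.489
finger_force: 40.0
```

```bash
python3 st.py
```

```text
fr [-0.0821 -0.0013  0.1133] F ax/lat/z -2.326397973382238 0.30861084671887196 -5.071137559818151 M [-0.6144  1.3721  0.0631] op 43.049792240364695 clk 13.55
rot err [ 0.0021 -0.001   0.0007] q4 2.241946976097035
```

Request:
send_rows(motion=[{"x": -0.55,"y": 0,"z": 0.44,"rx": 0,"ry": 0,"rz": 0,"jaw": 3},{"x": -0.566,"y": 0,"z": 0.412,"rx": 0,"ry": 0,"rz": 0,"jaw": 3},{"x": -0.566,"y": 0,"z": 0.412,"rx": 0,"ry": 0,"rz": 0,"jaw": 3},{"x": -0.566,"y": 0,"z": 0.412,"rx": 0,"ry": 0,"rz": 0,"jaw": 3},{"x": -0.566,"y": 0,"z": 0.412,"rx": 0,"ry": 0,"rz": 0,"jaw": 3}])

```text
clock: 14.05
tool_pos: [0.6212, 0.2079, 0.1133]
eef_rot: [-0.208, 0.927, 0.067, 0.303]
contact_force: [-0.8, -0.8, -3.1]
opening: 0.489
finger_force: 40.0
```

Request:
send_rows(motion=[{"x": -0.24,"y": 0,"z": 0.177,"rx": 0,"ry": 0,"rz": 0,"jaw": 3},{"x": -0.24,"y": 0,"z": 0.177,"rx": 0,"ry": 0,"rz": 0,"jaw": 3},{"x": -0.24,"y": 0,"z": 0.177,"rx": 0,"ry": 0,"rz": 0,"jaw": 3},{"x": -0.16,"y": 0,"z": 0.118,"rx": 0,"ry": 0,"rz": 0,"jaw": 3},{"x": -0.08,"y": 0,"z": 0.059,"rx": 0,"ry": 0,"rz": 0,"jaw": 3}])

```text
clock: 14.55
tool_pos: [0.6317, 0.2128, 0.1132]
eef_rot: [-0.208, 0.927, 0.067, 0.303]
contact_force: [0.7, 0.0, -1.1]
opening: 0.492
finger_force: 40.0
```

```bash
python3 st.py
```

```text
fr [-0.0353 -0.0014  0.1132] F ax/lat/z 0.6034554943230547 -0.26713436735487245 -1.1029386667561203 M [-0.2792  0.7506  0.0017] op 43.3602348618507 clk 14.55
rot err [ 0.0023 -0.0017  0.0008] q4 2.109610561755595
```

Request:
send_rows(motion=[{"x": -0.16,"y": 0,"z": 0.118,"rx": 0,"ry": 0,"rz": 0,"jaw": 3},{"x": -0.16,"y": 0,"z": 0.118,"rx": 0,"ry": 0,"rz": 0,"jaw": 3},{"x": -0.16,"y": 0,"z": 0.118,"rx": 0,"ry": 0,"rz": 0,"jaw": 3},{"x": 0,"y": 0,"z": 0,"rx": 0,"ry": 0,"rz": 0,"jaw": 3},{"x": 0,"y": 0,"z": 0,"rx": 0,"ry": 0,"rz": 0,"jaw": 3}])

```text
clock: 15.05
tool_pos: [0.6367, 0.2151, 0.113]
eef_rot: [-0.208, 0.928, 0.067, 0.303]
contact_force: [-0.7, -0.2, -2.0]
opening: 0.497
finger_force: 40.0
```

```bash
python3 st.py
```

```text
fr [-0.0297 -0.0014  0.113 ] F ax/lat/z -0.6827876073193492 0.08123572358224634 -2.0284792057088974 M [-0.3369  0.8022 -0.034 ] op 43.78218740395077 clk 15.05
rot err [ 0.0022 -0.0011  0.0007] q4 2.093335800963012
```

No contact with the shoulder yet, so I'll keep pushing gently.

Request:
send_rows(motion=[{"x": -0.16,"y": 0,"z": 0.118,"rx": 0,"ry": 0,"rz": 0,"jaw": 3},{"x": -0.16,"y": 0,"z": 0.118,"rx": 0,"ry": 0,"rz": 0,"jaw": 3},{"x": 0,"y": 0,"z": 0,"rx": 0,"ry": 0,"rz": 0,"jaw": 3},{"x": 0,"y": 0,"z": 0,"rx": 0,"ry": 0,"rz": 0,"jaw": 3},{"x": 0,"y": 0,"z": 0,"rx": 0,"ry": 0,"rz": 0,"jaw": 3}])

```text
clock: 15.55
tool_pos: [0.6368, 0.2152, 0.1116]
eef_rot: [-0.209, 0.928, 0.067, 0.3]
contact_force: [-9.9, -5.8, 4.5]
opening: 0.498
finger_force: 39.9
```

```bash
python3 st.py
```

```text
fr [-0.0295 -0.0014  0.1116] F ax/lat/z -11.452264314024044 -0.9315658706965504 4.484412421603007 M [-0.8523  1.5616 -0.0778] op 43.83481314971567 clk 15.55
rot err [0.0012 0.0056 0.0003] q4 2.0879710400941316
```

The sleeve seated: 11 N axial resistance at x = -29.5 mm. I'll release and back out.

Request:
send_rows(motion=[{"x": 0,"y": 0,"z": 0,"rx": 0,"ry": 0,"rz": 0,"jaw": 8.8},{"x": 0,"y": 0,"z": 0,"rx": 0,"ry": 0,"rz": 0,"jaw": 8.8},{"x": 0,"y": 0,"z": 0,"rx": 0,"ry": 0,"rz": 0,"jaw": 8.8},{"x": 0,"y": 0,"z": 0,"rx": 0,"ry": 0,"rz": 0,"jaw": 8.8},{"x": 0,"y": 0,"z": 0,"rx": 0,"ry": 0,"rz": 0,"jaw": 8.8}])

```text
clock: 16.05
tool_pos: [0.6406, 0.2171, 0.1131]
eef_rot: [-0.208, 0.927, 0.067, 0.303]
contact_force: [-0.2, -0.2, 0.7]
opening: 0.92
finger_force: 0.0
```

Request:
send_rows(motion=[{"x": 0,"y": 0,"z": -0.5,"rx": 0,"ry": 0,"rz": 0,"jaw": 8.8},{"x": 0,"y": 0,"z": -1.5,"rx": 0,"ry": 0,"rz": 0,"jaw": 8.8},{"x": 0,"y": 0,"z": -2,"rx": 0,"ry": 0,"rz": 0,"jaw": 8.8},{"x": 0,"y": 0,"z": -2,"rx": 0,"ry": 0,"rz": 0,"jaw": 8.8},{"x": 0,"y": 0,"z": -2,"rx": 0,"ry": 0,"rz": 0,"jaw": 8.8}])

```text
clock: 16.55
tool_pos: [0.5964, 0.1964, 0.1789]
eef_rot: [-0.208, 0.928, 0.067, 0.303]
contact_force: [0.6, -0.5, -0.1]
opening: 0.997
finger_force: 0.0
```

```bash
python3 st.py && python3 - <<'E'
from h import *
s=cam('wrist','wW.png')
m=on(-.15,.11);A=part([.541,-.205,.17],-.348,.63)
plan(m,5);plan(A,20,T0=m);plan(A,25)
E
```

```text
fr [-0.0742 -0.0011  0.1789] F ax/lat/z 0.3762388498247319 -0.7179573026279702 -0.08422883158897851 M [-0.2418  0.5085  0.021 ] op 87.80675225385691 clk 16.55
rot err [ 0.0021 -0.001   0.0005] q4 2.1979028622277887
5 rows of x y z rx ry rz: [0.686, 0.014, -1.592, -0.0, 0.0, 0.0]
20 rows of x y z rx ry rz: [0.209, -1.902, 0.202, 0.023, -0.0, 0.032]
25 rows of x y z rx ry rz: [0.29, -1.633, -0.144, 0.019, 0.0, 0.026]
```

View pics/wW.png

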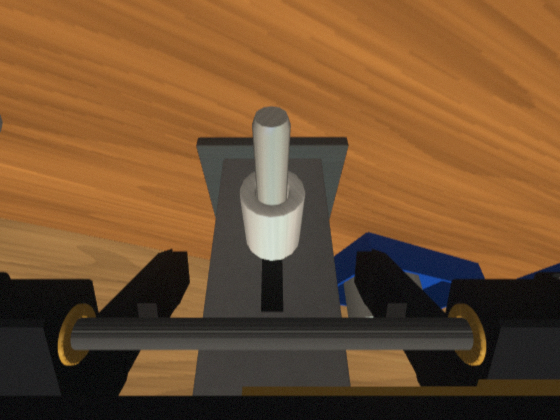

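The sleeve sits on the axle with its front rim centre near (273,190), the axle tip face is at (271,117), and nothing else has moved. A ray check of the sleeve's protrusion comes together with the lift towards the wheel.

```bash
python3 - <<'E'
from h import *
np.set_printoptions(precision=4,suppress=True)
s=np.load('pics/last_wrist.npy',allow_pickle=True).item()
for u,v in((271,117),(273,190),(271,185),(273,195)): print(fr(onplane(s,u,v,.115)))
for x in(-.12,-.06): print(proj(s,SH+AX*x-[0,0,0]), proj(s,SH+AX*x-LAT*.0013+LAT*.022),proj(s,SH+AX*x-LAT*.0013-LAT*.022))
hsv=cv2.cvtColor(s['img'],cv2.COLOR_RGB2HSV);m=((hsv[...,1]<50)&(hsv[...,2]>90))
for r in range(160,262,6):
    c=np.where(m[r,225:325])[0]+225
    if len(c): print(r,c[0],c[-1],end='; ')
E
```

```text
[-0.1216 -0.0002  0.115 ]
[-0.0652  0.0009  0.115 ]
[-0.0701 -0.0004  0.115 ]
[-0.0601  0.0009  0.115 ]
[271.3858 119.5753] [313.197  119.5134] [224.3531 119.6448]
[271.6275 194.9633] [303.3877 194.9336] [235.8955 194.9967]
160 255 287; 166 255 287; 172 254 290; 178 246 298; 184 242 302; 190 240 304; 196 240 304; 202 240 303; 208 241 303; 214 242 302; 220 243 301; 226 244 300; 232 245 300; 238 246 299; 244 247 297; 250 250 294; 256 257 287;
```

Request:
send_rows(motion=[{"x": 0.69,"y": 0,"z": -1.6,"rx": 0,"ry": 0,"rz": 0,"jaw": 8.8},{"x": 0.69,"y": 0,"z": -1.6,"rx": 0,"ry": 0,"rz": 0,"jaw": 8.8},{"x": 0.69,"y": 0,"z": -1.6,"rx": 0,"ry": 0,"rz": 0,"jaw": 8.8},{"x": 0.69,"y": 0,"z": -1.6,"rx": 0,"ry": 0,"rz": 0,"jaw": 8.8},{"x": 0.69,"y": 0,"z": -1.6,"rx": 0,"ry": 0,"rz": 0,"jaw": 8.8}])

```text
clock: 17.1
tool_pos: [0.5288, 0.1645, 0.2224]
eef_rot: [-0.208, 0.928, 0.067, 0.303]
contact_force: [0.9, -0.4, 0.1]
opening: 0.997
finger_force: 0.0
```

The sleeve is home: its front rim is at row 195, where x = -60 mm projects. Now the wheel.

Request:
send_rows(motion=[{"x": 0.21,"y": -1.9,"z": 0.2,"rx": 0.023,"ry": 0,"rz": 0.032,"jaw": 8.8},{"x": 0.21,"y": -1.9,"z": 0.2,"rx": 0.023,"ry": 0,"rz": 0.032,"jaw": 8.8},{"x": 0.21,"y": -1.9,"z": 0.2,"rx": 0.023,"ry": 0,"rz": 0.032,"jaw": 8.8},{"x": 0.21,"y": -1.9,"z": 0.2,"rx": 0.023,"ry": 0,"rz": 0.032,"jaw": 8.8},{"x": 0.21,"y": -1.9,"z": 0.2,"rx": 0.023,"ry": 0,"rz": 0.032,"jaw": 8.8}])

```text
clock: 17.6
tool_pos: [0.5616, 0.0732, 0.2069]
eef_rot: [-0.114, 0.944, 0.037, 0.308]
contact_force: [0.6, 0.5, 0.1]
opening: 0.999
finger_force: 0.0
```

Request:
send_rows(motion=[{"x": 0.21,"y": -1.9,"z": 0.2,"rx": 0.023,"ry": 0,"rz": 0.032,"jaw": 8.8},{"x": 0.21,"y": -1.9,"z": 0.2,"rx": 0.023,"ry": 0,"rz": 0.032,"jaw": 8.8},{"x": 0.21,"y": -1.9,"z": 0.2,"rx": 0.023,"ry": 0,"rz": 0.032,"jaw": 8.8},{"x": 0.21,"y": -1.9,"z": 0.2,"rx": 0.023,"ry": 0,"rz": 0.032,"jaw": 8.8},{"x": 0.21,"y": -1.9,"z": 0.2,"rx": 0.023,"ry": 0,"rz": 0.032,"jaw": 8.8}])

```text
clock: 18.1
tool_pos: [0.574, -0.0204, 0.193]
eef_rot: [-0.021, 0.95, 0.008, 0.31]
contact_force: [1.1, 0.6, 1.0]
opening: 1.001
finger_force: 0.0
```

Request:
send_rows(motion=[{"x": 0.21,"y": -1.9,"z": 0.2,"rx": 0.023,"ry": 0,"rz": 0.032,"jaw": 8.8},{"x": 0.21,"y": -1.9,"z": 0.2,"rx": 0.023,"ry": 0,"rz": 0.032,"jaw": 8.8},{"x": 0.21,"y": -1.9,"z": 0.2,"rx": 0.023,"ry": 0,"rz": 0.032,"jaw": 8.8},{"x": 0.21,"y": -1.9,"z": 0.2,"rx": 0.023,"ry": 0,"rz": 0.032,"jaw": 8.8},{"x": 0.21,"y": -1.9,"z": 0.2,"rx": 0.023,"ry": 0,"rz": 0.032,"jaw": 8.8}])

```text
clock: 18.6
tool_pos: [0.5681, -0.1151, 0.1784]
eef_rot: [0.073, 0.948, -0.022, 0.309]
contact_force: [-0.2, 0.7, 0.1]
opening: 0.997
finger_force: 0.0
```

Request:
send_rows(motion=[{"x": 0.21,"y": -1.9,"z": 0.2,"rx": 0.023,"ry": 0,"rz": 0.032,"jaw": 8.8},{"x": 0.21,"y": -1.9,"z": 0.2,"rx": 0.023,"ry": 0,"rz": 0.032,"jaw": 8.8},{"x": 0.21,"y": -1.9,"z": 0.2,"rx": 0.023,"ry": 0,"rz": 0.032,"jaw": 8.8},{"x": 0.21,"y": -1.9,"z": 0.2,"rx": 0.023,"ry": 0,"rz": 0.032,"jaw": 8.8},{"x": 0.21,"y": -1.9,"z": 0.2,"rx": 0.023,"ry": 0,"rz": 0.032,"jaw": 8.8}])

```text
clock: 19.1
tool_pos: [0.5437, -0.2067, 0.1638]
eef_rot: [0.166, 0.936, -0.052, 0.305]
contact_force: [0.7, 0.3, 0.2]
opening: 0.996
finger_force: 0.0
```

```bash
python3 - <<'E'
from h import *
np.set_printoptions(precision=4,suppress=True)
print(get_state()['tool_pos'],R.from_matrix(rot(-.348,.63).T@pose()[:3,:3]).as_rotvec(),get_state()['q'])
plan(part([.541,-.2052,.14],-.348,.63),5)
T=part([.541,-.2052,.0815],-.348,.63);print(T[:3,3]);plan(T,10);plan(T,5)
E
```

```text
[ 0.5437 -0.2067  0.1638] [-0.0024  0.0005  0.0046] [ 0.59    0.7783 -0.5413  2.3444  2.5025  0.6886 -0.9559]
5 rows of x y z rx ry rz: [0.331, 0.009, 0.409, 0.0, -0.0, -0.001]
[ 0.5427 -0.2058  0.0791]
10 rows of x y z rx ry rz: [0.51, 0.003, 0.677, 0.0, -0.0, -0.0]
5 rows of x y z rx ry rz: [1.02, 0.005, 1.354, 0.0, -0.0, -0.001]
```

Request:
send_rows(motion=[{"x": 1.02,"y": 0,"z": 1.35,"rx": 0,"ry": 0,"rz": -0.001,"jaw": 8.8},{"x": 1.02,"y": 0,"z": 1.35,"rx": 0,"ry": 0,"rz": -0.001,"jaw": 8.8},{"x": 1.02,"y": 0,"z": 1.35,"rx": 0,"ry": 0,"rz": -0.001,"jaw": 8.8},{"x": 1.02,"y": 0,"z": 1.35,"rx": 0,"ry": 0,"rz": 0,"jaw": 8.8},{"x": 1.02,"y": 0,"z": 1.35,"rx": 0,"ry": 0,"rz": 0,"jaw": 8.8}])

```text
clock: 19.6
tool_pos: [0.5427, -0.2052, 0.0787]
eef_rot: [0.164, 0.937, -0.052, 0.305]
contact_force: [-0.3, 0.3, -0.6]
opening: 0.999
finger_force: 0.0
```

Request:
send_rows(motion=[{"x": 0,"y": 0,"z": 0,"rx": 0,"ry": 0,"rz": 0,"jaw": 5},{"x": 0,"y": 0,"z": 0,"rx": 0,"ry": 0,"rz": 0,"jaw": 5},{"x": 0,"y": 0,"z": 0,"rx": 0,"ry": 0,"rz": 0,"jaw": 5},{"x": 0,"y": 0,"z": 0,"rx": 0,"ry": 0,"rz": 0,"jaw": 5},{"x": 0,"y": 0,"z": 0,"rx": 0,"ry": 0,"rz": 0,"jaw": 5}], grip_force=40)

```text
clock: 20.1
tool_pos: [0.543, -0.206, 0.0805]
eef_rot: [0.164, 0.936, -0.053, 0.306]
contact_force: [-1.6, -3.2, 3.3]
opening: 0.748
finger_force: 40.0
```

```bash
python3 - <<'E'
from h import *
np.set_printoptions(precision=4,suppress=True)
s=get_state();print(s['tool_pos'],s['opening']*88.1,s['finger_force'],s['contact_force'])
A=part([.541,-.2052,.22],-.348,.63);B=on(-.175,.06,dy=-.0005);plan(A);plan(B,25,T0=A)
E
```

```text
[ 0.543  -0.206   0.0805] 65.9409755198333 39.996529400814325 [-1.5621 -3.2134  3.3462]
5 rows of x y z rx ry rz: [-1.611, 0.003, -2.219, 0.0, 0.0, 0.0]
25 rows of x y z rx ry rz: [0.188, 1.48, 0.074, -0.019, 0.0, -0.026]
```

Request:
send_rows(motion=[{"x": -1.61,"y": 0,"z": -2.22,"rx": 0,"ry": 0,"rz": 0,"jaw": 5},{"x": -1.61,"y": 0,"z": -2.22,"rx": 0,"ry": 0,"rz": 0,"jaw": 5},{"x": -1.61,"y": 0,"z": -2.22,"rx": 0,"ry": 0,"rz": 0,"jaw": 5},{"x": -1.61,"y": 0,"z": -2.22,"rx": 0,"ry": 0,"rz": 0,"jaw": 5},{"x": -1.61,"y": 0,"z": -2.22,"rx": 0,"ry": 0,"rz": 0,"jaw": 5}])

```text
clock: 20.6
tool_pos: [0.5422, -0.2032, 0.2176]
eef_rot: [0.162, 0.937, -0.05, 0.305]
contact_force: [0.5, -0.2, -1.7]
opening: 0.75
finger_force: 40.0
```

Request:
send_rows(motion=[{"x": 0.188,"y": 1.48,"z": 0.074,"rx": -0.019,"ry": 0,"rz": -0.026,"jaw": 5},{"x": 0.188,"y": 1.48,"z": 0.074,"rx": -0.019,"ry": 0,"rz": -0.026,"jaw": 5},{"x": 0.188,"y": 1.48,"z": 0.074,"rx": -0.019,"ry": 0,"rz": -0.026,"jaw": 5},{"x": 0.188,"y": 1.48,"z": 0.074,"rx": -0.019,"ry": 0,"rz": -0.026,"jaw": 5},{"x": 0.188,"y": 1.48,"z": 0.074,"rx": -0.019,"ry": 0,"rz": -0.026,"jaw": 5}])

```text
clock: 21.1
tool_pos: [0.5575, -0.1303, 0.2068]
eef_rot: [0.086, 0.947, -0.026, 0.308]
contact_force: [0.6, -1.2, -1.0]
opening: 0.752
finger_force: 40.0
```

Request:
send_rows(motion=[{"x": 0.188,"y": 1.48,"z": 0.074,"rx": -0.019,"ry": 0,"rz": -0.026,"jaw": 5},{"x": 0.188,"y": 1.48,"z": 0.074,"rx": -0.019,"ry": 0,"rz": -0.026,"jaw": 5},{"x": 0.188,"y": 1.48,"z": 0.074,"rx": -0.019,"ry": 0,"rz": -0.026,"jaw": 5},{"x": 0.188,"y": 1.48,"z": 0.074,"rx": -0.019,"ry": 0,"rz": -0.026,"jaw": 5},{"x": 0.188,"y": 1.48,"z": 0.074,"rx": -0.019,"ry": 0,"rz": -0.026,"jaw": 5}])

```text
clock: 21.6
tool_pos: [0.5613, -0.0569, 0.1999]
eef_rot: [0.01, 0.951, -0.002, 0.31]
contact_force: [0.0, 0.8, -1.1]
opening: 0.751
finger_force: 40.0
```

Request:
send_rows(motion=[{"x": 0.188,"y": 1.48,"z": 0.074,"rx": -0.019,"ry": 0,"rz": -0.026,"jaw": 5},{"x": 0.188,"y": 1.48,"z": 0.074,"rx": -0.019,"ry": 0,"rz": -0.026,"jaw": 5},{"x": 0.188,"y": 1.48,"z": 0.074,"rx": -0.019,"ry": 0,"rz": -0.026,"jaw": 5},{"x": 0.188,"y": 1.48,"z": 0.074,"rx": -0.019,"ry": 0,"rz": -0.026,"jaw": 5},{"x": 0.188,"y": 1.48,"z": 0.074,"rx": -0.019,"ry": 0,"rz": -0.026,"jaw": 5}])

```text
clock: 22.1
tool_pos: [0.5526, 0.0168, 0.1916]
eef_rot: [-0.066, 0.948, 0.023, 0.309]
contact_force: [0.8, 0.5, -1.7]
opening: 0.743
finger_force: 40.0
```

Request:
send_rows(motion=[{"x": 0.188,"y": 1.48,"z": 0.074,"rx": -0.019,"ry": 0,"rz": -0.026,"jaw": 5},{"x": 0.188,"y": 1.48,"z": 0.074,"rx": -0.019,"ry": 0,"rz": -0.026,"jaw": 5},{"x": 0.188,"y": 1.48,"z": 0.074,"rx": -0.019,"ry": 0,"rz": -0.026,"jaw": 5},{"x": 0.188,"y": 1.48,"z": 0.074,"rx": -0.019,"ry": 0,"rz": -0.026,"jaw": 5},{"x": 0.188,"y": 1.48,"z": 0.074,"rx": -0.019,"ry": 0,"rz": -0.026,"jaw": 5}])

```text
clock: 22.6
tool_pos: [0.5322, 0.0881, 0.1833]
eef_rot: [-0.143, 0.94, 0.048, 0.307]
contact_force: [0.4, -0.3, -2.1]
opening: 0.753
finger_force: 40.0
```

Request:
send_rows(motion=[{"x": 0.188,"y": 1.48,"z": 0.074,"rx": -0.019,"ry": 0,"rz": -0.026,"jaw": 5},{"x": 0.188,"y": 1.48,"z": 0.074,"rx": -0.019,"ry": 0,"rz": -0.026,"jaw": 5},{"x": 0.188,"y": 1.48,"z": 0.074,"rx": -0.019,"ry": 0,"rz": -0.026,"jaw": 5},{"x": 0.188,"y": 1.48,"z": 0.074,"rx": -0.019,"ry": 0,"rz": -0.026,"jaw": 5},{"x": 0.188,"y": 1.48,"z": 0.074,"rx": -0.019,"ry": 0,"rz": -0.026,"jaw": 5}])

```text
clock: 23.1
tool_pos: [0.5006, 0.1551, 0.175]
eef_rot: [-0.218, 0.925, 0.073, 0.302]
contact_force: [-0.1, 0.5, -0.9]
opening: 0.748
finger_force: 40.0
```

```bash
python3 st.py; python3 - <<'E'
from h import *
plan(on(-.165,-.0018,dy=-.0005),10)
E
```

```text
fr [-0.1783  0.0027  0.175 ] F ax/lat/z 0.145390285851154 0.48912298204311255 -0.9310092976930956 M [-0.2828  0.6827 -0.0478] op 65.91585162924903 clk 23.1
rot err [-0.0143 -0.002  -0.0144] q4 2.4915230912762882
10 rows of x y z rx ry rz: [0.258, -0.035, 0.578, 0.001, 0.0, 0.001]
```

Request:
send_rows(motion=[{"x": 0.258,"y": -0.035,"z": 0.578,"rx": 0.001,"ry": 0,"rz": 0.001,"jaw": 5},{"x": 0.258,"y": -0.035,"z": 0.578,"rx": 0.001,"ry": 0,"rz": 0.001,"jaw": 5},{"x": 0.258,"y": -0.035,"z": 0.578,"rx": 0.002,"ry": 0,"rz": 0.002,"jaw": 5},{"x": 0.258,"y": -0.035,"z": 0.578,"rx": 0.002,"ry": 0,"rz": 0.002,"jaw": 5},{"x": 0.258,"y": -0.035,"z": 0.578,"rx": 0.001,"ry": 0,"rz": 0.001,"jaw": 5}])

```text
clock: 23.6
tool_pos: [0.5082, 0.1551, 0.1434]
eef_rot: [-0.212, 0.927, 0.07, 0.303]
contact_force: [0.5, -0.2, -1.5]
opening: 0.749
finger_force: 40.0
```

Request:
send_rows(motion=[{"x": 0.258,"y": -0.035,"z": 0.578,"rx": 0.001,"ry": 0,"rz": 0.001,"jaw": 5},{"x": 0.258,"y": -0.035,"z": 0.578,"rx": 0.001,"ry": 0,"rz": 0.001,"jaw": 5},{"x": 0.258,"y": -0.035,"z": 0.578,"rx": 0.002,"ry": 0,"rz": 0.002,"jaw": 5},{"x": 0.258,"y": -0.035,"z": 0.578,"rx": 0.002,"ry": 0,"rz": 0.002,"jaw": 5},{"x": 0.258,"y": -0.035,"z": 0.578,"rx": 0.001,"ry": 0,"rz": 0.001,"jaw": 5}])

```text
clock: 24.1
tool_pos: [0.5148, 0.1569, 0.1127]
eef_rot: [-0.208, 0.927, 0.068, 0.303]
contact_force: [0.3, 0.2, -0.9]
opening: 0.751
finger_force: 40.0
```

```bash
python3 st.py; python3 - <<'E'
from h import *
plan(on(-.128,-.0018,dy=-.0005),5)
E
```

```text
fr [-0.1647 -0.0017  0.1127] F ax/lat/z 0.3738495860174408 0.09313629233376988 -0.8955374939372879 M [-0.2759  0.7062  0.0094] op 66.17589469185566 clk 24.1
rot err [ 0.0013 -0.0021  0.0018] q4 2.480245351486942
5 rows of x y z rx ry rz: [-0.598, 0.026, 0.427, -0.0, 0.0, -0.0]
```

Request:
send_rows(motion=[{"x": -0.6,"y": 0.025,"z": 0.43,"rx": 0,"ry": 0,"rz": 0,"jaw": 5},{"x": -0.6,"y": 0.025,"z": 0.43,"rx": 0,"ry": 0,"rz": 0,"jaw": 5},{"x": -0.6,"y": 0.025,"z": 0.43,"rx": 0,"ry": 0,"rz": 0,"jaw": 5},{"x": -0.6,"y": 0.025,"z": 0.43,"rx": 0,"ry": 0,"rz": 0,"jaw": 5},{"x": -0.6,"y": 0.025,"z": 0.43,"rx": 0,"ry": 0,"rz": 0,"jaw": 5}])

```text
clock: 24.6
tool_pos: [0.5472, 0.1734, 0.1132]
eef_rot: [-0.208, 0.928, 0.068, 0.302]
contact_force: [-1.4, -2.0, -3.2]
opening: 0.75
finger_force: 40.0
```

```bash
python3 st.py; python3 - <<'E'
from h import *
plan(on(-.086,-.0018,dy=-.0005),10)
E
```

```text
fr [-0.1284 -0.0008  0.1132] F ax/lat/z -2.1517215741286213 -1.225694888293976 -3.1721279330156094 M [-0.735   1.3056 -0.0567] op 66.04817434620931 clk 24.6
rot err [0.0014 0.0005 0.0021] q4 2.372946465932099
10 rows of x y z rx ry rz: [-0.342, 0.004, 0.251, -0.0, -0.0, -0.0]
```

Request:
send_rows(motion=[{"x": -0.33,"y": 0,"z": 0.265,"rx": 0,"ry": 0,"rz": 0,"jaw": 5},{"x": -0.34,"y": 0,"z": 0.25,"rx": 0,"ry": 0,"rz": 0,"jaw": 5},{"x": -0.34,"y": 0,"z": 0.25,"rx": 0,"ry": 0,"rz": 0,"jaw": 5},{"x": -0.34,"y": 0,"z": 0.25,"rx": 0,"ry": 0,"rz": 0,"jaw": 5},{"x": -0.34,"y": 0,"z": 0.25,"rx": 0,"ry": 0,"rz": 0,"jaw": 5}])

```text
clock: 25.1
tool_pos: [0.5662, 0.1824, 0.1128]
eef_rot: [-0.208, 0.928, 0.068, 0.302]
contact_force: [-3.0, -1.9, -6.7]
opening: 0.75
finger_force: 40.0
```

Request:
send_rows(motion=[{"x": -0.34,"y": 0,"z": 0.25,"rx": 0,"ry": 0,"rz": 0,"jaw": 5},{"x": -0.34,"y": 0,"z": 0.25,"rx": 0,"ry": 0,"rz": 0,"jaw": 5},{"x": -0.34,"y": 0,"z": 0.25,"rx": 0,"ry": 0,"rz": 0,"jaw": 5},{"x": -0.34,"y": 0,"z": 0.25,"rx": 0,"ry": 0,"rz": 0,"jaw": 5},{"x": -0.34,"y": 0,"z": 0.25,"rx": 0,"ry": 0,"rz": 0,"jaw": 5}])

```text
clock: 25.6
tool_pos: [0.5853, 0.1915, 0.1128]
eef_rot: [-0.208, 0.928, 0.068, 0.302]
contact_force: [-3.4, -2.2, -7.7]
opening: 0.747
finger_force: 40.0
```

```bash
python3 st.py
```

```text
fr [-0.0862 -0.0008  0.1128] F ax/lat/z -4.046023942823451 -0.5672241426228237 -7.716649182763224 M [-1.0759  2.1043 -0.0881] op 65.81200803799462 clk 25.6
rot err [ 0.0011 -0.0002  0.0018] q4 2.2530495013221525
```

Request:
send_rows(motion=[{"x": -0.12,"y": 0,"z": 0.175,"rx": 0,"ry": 0,"rz": 0,"jaw": 5},{"x": -0.16,"y": 0,"z": 0.118,"rx": 0,"ry": 0,"rz": 0,"jaw": 5},{"x": -0.16,"y": 0,"z": 0.118,"rx": 0,"ry": 0,"rz": 0,"jaw": 5},{"x": -0.16,"y": 0,"z": 0.118,"rx": 0,"ry": 0,"rz": 0,"jaw": 5},{"x": -0.08,"y": 0,"z": 0.06,"rx": 0,"ry": 0,"rz": 0,"jaw": 5}])

```text
clock: 26.1
tool_pos: [0.5941, 0.1957, 0.1127]
eef_rot: [-0.208, 0.927, 0.068, 0.303]
contact_force: [-3.6, -3.1, -6.0]
opening: 0.752
finger_force: 40.0
```

```bash
python3 st.py
```

```text
fr [-0.0765 -0.0007  0.1127] F ax/lat/z -4.575476473566219 -1.2179206468314425 -6.004776538003062 M [-0.9171  1.7147 -0.1524] op 66.26628089417456 clk 26.1
rot err [ 0.0013 -0.0024  0.0017] q4 2.227187085092143
```

Request:
send_rows(motion=[{"x": -0.14,"y": 0,"z": 0.14,"rx": 0,"ry": 0,"rz": 0,"jaw": 5},{"x": -0.16,"y": 0,"z": 0.118,"rx": 0,"ry": 0,"rz": 0,"jaw": 5},{"x": 0,"y": 0,"z": 0,"rx": 0,"ry": 0,"rz": 0,"jaw": 5},{"x": 0,"y": 0,"z": 0,"rx": 0,"ry": 0,"rz": 0,"jaw": 5},{"x": 0,"y": 0,"z": 0,"rx": 0,"ry": 0,"rz": 0,"jaw": 5}])

```text
clock: 26.6
tool_pos: [0.5949, 0.1962, 0.1124]
eef_rot: [-0.209, 0.928, 0.068, 0.302]
contact_force: [-12.0, -7.8, 5.0]
opening: 0.752
finger_force: 40.0
```

```bash
python3 st.py
```

```text
fr [-0.0756 -0.0006  0.1124] F ax/lat/z -14.188681437139032 -1.8603459957666857 5.046069046014302 M [-1.3061  2.0394 -0.1341] op 66.20960089409213 clk 26.6
rot err [0.0005 0.0014 0.0001] q4 2.2218111420784785
```

The wheel is seated (14 N at the predicted x = -75.6 mm). Release and back off.

Request:
send_rows(motion=[{"x": 0,"y": 0,"z": 0,"rx": 0,"ry": 0,"rz": 0,"jaw": 8.8},{"x": 0,"y": 0,"z": 0,"rx": 0,"ry": 0,"rz": 0,"jaw": 8.8},{"x": 0,"y": 0,"z": 0,"rx": 0,"ry": 0,"rz": 0,"jaw": 8.8},{"x": 0,"y": 0,"z": 0,"rx": 0,"ry": 0,"rz": 0,"jaw": 8.8},{"x": 0,"y": 0,"z": 0,"rx": 0,"ry": 0,"rz": 0,"jaw": 8.8}])

```text
clock: 27.1
tool_pos: [0.5981, 0.1978, 0.1128]
eef_rot: [-0.208, 0.927, 0.068, 0.304]
contact_force: [0.8, -0.0, 0.3]
opening: 0.998
finger_force: 0.0
```

Request:
send_rows(motion=[{"x": 0,"y": 0,"z": -0.5,"rx": 0,"ry": 0,"rz": 0,"jaw": 8.8},{"x": 0,"y": 0,"z": -1.5,"rx": 0,"ry": 0,"rz": 0,"jaw": 8.8},{"x": 0,"y": 0,"z": -2,"rx": 0,"ry": 0,"rz": 0,"jaw": 8.8},{"x": 0,"y": 0,"z": -2.5,"rx": 0,"ry": 0,"rz": 0,"jaw": 8.8},{"x": 0,"y": 0,"z": -2.5,"rx": 0,"ry": 0,"rz": 0,"jaw": 8.8}])

```text
clock: 27.6
tool_pos: [0.548, 0.1742, 0.1861]
eef_rot: [-0.208, 0.927, 0.068, 0.303]
contact_force: [-0.3, -0.4, 0.5]
opening: 0.999
finger_force: 0.0
```

```bash
python3 st.py && python3 - <<'E'
from h import *
np.set_printoptions(precision=4,suppress=True)
s=cam('wrist','wX.png');np.save('pics/wX.npy',s,allow_pickle=True)
for x in(-.12,-.096): print(proj(s,SH+AX*x),proj(s,SH+AX*x+LAT*.033),proj(s,SH+AX*x-LAT*.033))
g=s['img'].max(2)
m=(g<70)
for r in range(90,250,8):
    c=np.where(m[r,190:350])[0]+190
    if len(c): print(r,c[0],c[-1],end='; ')
A=part([.5011,-.3139,.17],-.348,.63);plan(A,25)
E
```

```text
fr [-0.1274 -0.0004  0.1861] F ax/lat/z -0.4504223290073685 -0.17911241313818568 0.5285376624947504 M [-0.1972  0.5079 -0.0369] op 87.98112197544991 clk 27.6
rot err [ 0.001  -0.0017  0.0013] q4 2.341320100331399
[270.4495 179.6771] [321.3981 179.5688] [219.5266 179.7853]
[270.6243 202.023 ] [317.076  201.9294] [224.194  202.1165]
170 207 335; 178 235 305; 186 229 311; 194 226 315; 202 224 315; 210 225 316; 218 226 317; 226 225 318; 234 224 319; 242 234 318; 25 rows of x y z rx ry rz: [0.296, -1.989, -0.112, 0.019, 0.0, 0.026]
```

The wheel's front rim measures columns 224–316 at rows 202–204, exactly where x = -96 mm projects, so the wheel is home. Now to the cap.

Request:
send_rows(motion=[{"x": 0.296,"y": -1.99,"z": -0.112,"rx": 0.019,"ry": 0,"rz": 0.026,"jaw": 8.8},{"x": 0.296,"y": -1.99,"z": -0.112,"rx": 0.019,"ry": 0,"rz": 0.026,"jaw": 8.8},{"x": 0.296,"y": -1.99,"z": -0.112,"rx": 0.019,"ry": 0,"rz": 0.026,"jaw": 8.8},{"x": 0.296,"y": -1.99,"z": -0.112,"rx": 0.019,"ry": 0,"rz": 0.026,"jaw": 8.8},{"x": 0.296,"y": -1.99,"z": -0.112,"rx": 0.019,"ry": 0,"rz": 0.026,"jaw": 8.8}])

```text
clock: 28.15
tool_pos: [0.5715, 0.0757, 0.1812]
eef_rot: [-0.132, 0.941, 0.043, 0.308]
contact_force: [0.2, 0.5, -0.1]
opening: 1.001
finger_force: 0.0
```

Request:
send_rows(motion=[{"x": 0.296,"y": -1.99,"z": -0.112,"rx": 0.019,"ry": 0,"rz": 0.026,"jaw": 8.8},{"x": 0.296,"y": -1.99,"z": -0.112,"rx": 0.019,"ry": 0,"rz": 0.026,"jaw": 8.8},{"x": 0.296,"y": -1.99,"z": -0.112,"rx": 0.019,"ry": 0,"rz": 0.026,"jaw": 8.8},{"x": 0.296,"y": -1.99,"z": -0.112,"rx": 0.019,"ry": 0,"rz": 0.026,"jaw": 8.8},{"x": 0.296,"y": -1.99,"z": -0.112,"rx": 0.019,"ry": 0,"rz": 0.026,"jaw": 8.8}])

```text
clock: 28.65
tool_pos: [0.5777, -0.0246, 0.1769]
eef_rot: [-0.056, 0.949, 0.018, 0.31]
contact_force: [1.5, -0.2, 0.2]
opening: 0.998
finger_force: 0.0
```

Request:
send_rows(motion=[{"x": 0.296,"y": -1.99,"z": -0.112,"rx": 0.019,"ry": 0,"rz": 0.026,"jaw": 8.8},{"x": 0.296,"y": -1.99,"z": -0.112,"rx": 0.019,"ry": 0,"rz": 0.026,"jaw": 8.8},{"x": 0.296,"y": -1.99,"z": -0.112,"rx": 0.019,"ry": 0,"rz": 0.026,"jaw": 8.8},{"x": 0.296,"y": -1.99,"z": -0.112,"rx": 0.019,"ry": 0,"rz": 0.026,"jaw": 8.8},{"x": 0.296,"y": -1.99,"z": -0.112,"rx": 0.019,"ry": 0,"rz": 0.026,"jaw": 8.8}])

```text
clock: 29.15
tool_pos: [0.5678, -0.1246, 0.1726]
eef_rot: [0.021, 0.95, -0.007, 0.311]
contact_force: [-0.3, 0.3, -0.8]
opening: 0.997
finger_force: 0.0
```

Request:
send_rows(motion=[{"x": 0.296,"y": -1.99,"z": -0.112,"rx": 0.019,"ry": 0,"rz": 0.026,"jaw": 8.8},{"x": 0.296,"y": -1.99,"z": -0.112,"rx": 0.019,"ry": 0,"rz": 0.026,"jaw": 8.8},{"x": 0.296,"y": -1.99,"z": -0.112,"rx": 0.019,"ry": 0,"rz": 0.026,"jaw": 8.8},{"x": 0.296,"y": -1.99,"z": -0.112,"rx": 0.019,"ry": 0,"rz": 0.026,"jaw": 8.8},{"x": 0.296,"y": -1.99,"z": -0.112,"rx": 0.019,"ry": 0,"rz": 0.026,"jaw": 8.8}])

```text
clock: 29.65
tool_pos: [0.542, -0.2217, 0.1683]
eef_rot: [0.097, 0.945, -0.031, 0.309]
contact_force: [-0.1, 0.1, 1.2]
opening: 0.997
finger_force: 0.0
```

Request:
send_rows(motion=[{"x": 0.296,"y": -1.99,"z": -0.112,"rx": 0.019,"ry": 0,"rz": 0.026,"jaw": 8.8},{"x": 0.296,"y": -1.99,"z": -0.112,"rx": 0.019,"ry": 0,"rz": 0.026,"jaw": 8.8},{"x": 0.296,"y": -1.99,"z": -0.112,"rx": 0.019,"ry": 0,"rz": 0.026,"jaw": 8.8},{"x": 0.296,"y": -1.99,"z": -0.112,"rx": 0.019,"ry": 0,"rz": 0.026,"jaw": 8.8},{"x": 0.296,"y": -1.99,"z": -0.112,"rx": 0.019,"ry": 0,"rz": 0.026,"jaw": 8.8}])

```text
clock: 30.15
tool_pos: [0.5009, -0.3135, 0.1641]
eef_rot: [0.173, 0.935, -0.056, 0.306]
contact_force: [0.3, 0.2, 0.5]
opening: 0.996
finger_force: 0.0
```

```bash
python3 - <<'E'
from h import *
np.set_printoptions(precision=4,suppress=True)
print(get_state()['tool_pos'],R.from_matrix(rot(-.348,.63).T@pose()[:3,:3]).as_rotvec(),get_state()['q'])
T=part([.5011,-.3139,.0755],-.348,.63);print(T[:3,3]);plan(T,10);plan(T,5)
E
```

```text
[ 0.5009 -0.3135  0.1641] [ 0.0097 -0.0021  0.0143] [ 0.8735  0.784  -0.5483  2.3048  2.6763  0.5687 -0.8649]
[ 0.5028 -0.3145  0.0731]
10 rows of x y z rx ry rz: [0.52, -0.004, 0.747, -0.001, 0.0, -0.001]
5 rows of x y z rx ry rz: [1.041, -0.008, 1.494, -0.002, 0.0, -0.003]
```

Request:
send_rows(motion=[{"x": 1.04,"y": -0.01,"z": 1.49,"rx": -0.002,"ry": 0,"rz": -0.003,"jaw": 8.8},{"x": 1.04,"y": -0.01,"z": 1.49,"rx": -0.002,"ry": 0,"rz": -0.003,"jaw": 8.8},{"x": 1.04,"y": -0.01,"z": 1.49,"rx": -0.002,"ry": 0,"rz": -0.003,"jaw": 8.8},{"x": 1.04,"y": -0.01,"z": 1.49,"rx": -0.002,"ry": 0,"rz": -0.003,"jaw": 8.8},{"x": 1.04,"y": -0.01,"z": 1.49,"rx": -0.002,"ry": 0,"rz": -0.002,"jaw": 8.8}])

```text
clock: 30.65
tool_pos: [0.5032, -0.3141, 0.0726]
eef_rot: [0.164, 0.936, -0.053, 0.306]
contact_force: [0.3, -0.2, 0.6]
opening: 0.999
finger_force: 0.0
```

Request:
send_rows(motion=[{"x": 0,"y": 0,"z": 0,"rx": 0,"ry": 0,"rz": 0,"jaw": 4},{"x": 0,"y": 0,"z": 0,"rx": 0,"ry": 0,"rz": 0,"jaw": 4},{"x": 0,"y": 0,"z": 0,"rx": 0,"ry": 0,"rz": 0,"jaw": 4},{"x": 0,"y": 0,"z": 0,"rx": 0,"ry": 0,"rz": 0,"jaw": 4},{"x": 0,"y": 0,"z": 0,"rx": 0,"ry": 0,"rz": 0,"jaw": 4}], grip_force=40)

```text
clock: 31.15
tool_pos: [0.5036, -0.3149, 0.074]
eef_rot: [0.164, 0.936, -0.054, 0.307]
contact_force: [-1.5, -0.7, 4.3]
opening: 0.639
finger_force: 40.0
```

Request:
send_rows(motion=[{"x": 0,"y": 0,"z": 0,"rx": 0,"ry": 0,"rz": 0,"jaw": 4},{"x": 0,"y": 0,"z": 0,"rx": 0,"ry": 0,"rz": 0,"jaw": 4},{"x": 0,"y": 0,"z": 0,"rx": 0,"ry": 0,"rz": 0,"jaw": 4},{"x": 0,"y": 0,"z": 0,"rx": 0,"ry": 0,"rz": 0,"jaw": 4},{"x": 0,"y": 0,"z": 0,"rx": 0,"ry": 0,"rz": 0,"jaw": 4}])

```text
clock: 31.65
tool_pos: [0.5036, -0.3149, 0.074]
eef_rot: [0.164, 0.936, -0.054, 0.307]
contact_force: [-2.8, -0.7, 7.3]
opening: 0.633
finger_force: 40.0
```

```bash
python3 - <<'E'
from h import *
np.set_printoptions(precision=4,suppress=True)
s=get_state();print(s['tool_pos'],s['opening']*88.1,s['finger_force'],s['contact_force'],R.from_matrix(rot(-.348,.63).T@pose()[:3,:3]).as_rotvec())
A=part([.5011,-.3139,.22],-.348,.63);B=on(-.18,.075,dy=-.0005);plan(A);plan(B,30,T0=A)
E
```

```text
[ 0.5036 -0.3149  0.074 ] 55.74861411764029 39.96507087838836 [-2.7635 -0.7044  7.2979] [ 0.0005 -0.0042 -0.0009]
5 rows of x y z rx ry rz: [-1.683, -0.001, -2.328, -0.0, 0.001, 0.0]
30 rows of x y z rx ry rz: [0.016, 1.594, 0.102, -0.016, 0.0, -0.021]
```

Request:
send_rows(motion=[{"x": -1.68,"y": 0,"z": -2.33,"rx": 0,"ry": 0.001,"rz": 0,"jaw": 4},{"x": -1.68,"y": 0,"z": -2.33,"rx": 0,"ry": 0.001,"rz": 0,"jaw": 4},{"x": -1.68,"y": 0,"z": -2.33,"rx": 0,"ry": 0,"rz": 0,"jaw": 4},{"x": -1.68,"y": 0,"z": -2.33,"rx": 0,"ry": 0,"rz": 0,"jaw": 4},{"x": -1.68,"y": 0,"z": -2.33,"rx": 0,"ry": 0,"rz": 0,"jaw": 4}])

```text
clock: 32.15
tool_pos: [0.502, -0.3131, 0.2174]
eef_rot: [0.164, 0.937, -0.053, 0.305]
contact_force: [1.1, -0.2, -1.3]
opening: 0.63
finger_force: 40.0
```

Request:
send_rows(motion=[{"x": 0.016,"y": 1.594,"z": 0.102,"rx": -0.016,"ry": 0,"rz": -0.021,"jaw": 4},{"x": 0.016,"y": 1.594,"z": 0.102,"rx": -0.016,"ry": 0,"rz": -0.021,"jaw": 4},{"x": 0.016,"y": 1.594,"z": 0.102,"rx": -0.016,"ry": 0,"rz": -0.021,"jaw": 4},{"x": 0.016,"y": 1.594,"z": 0.102,"rx": -0.016,"ry": 0,"rz": -0.021,"jaw": 4},{"x": 0.016,"y": 1.594,"z": 0.102,"rx": -0.016,"ry": 0,"rz": -0.021,"jaw": 4}])

```text
clock: 32.65
tool_pos: [0.5279, -0.2363, 0.2106]
eef_rot: [0.101, 0.946, -0.03, 0.307]
contact_force: [0.3, -0.3, -1.4]
opening: 0.638
finger_force: 40.0
```

Request:
send_rows(motion=[{"x": 0.016,"y": 1.594,"z": 0.102,"rx": -0.016,"ry": 0,"rz": -0.021,"jaw": 4},{"x": 0.016,"y": 1.594,"z": 0.102,"rx": -0.016,"ry": 0,"rz": -0.021,"jaw": 4},{"x": 0.016,"y": 1.594,"z": 0.102,"rx": -0.016,"ry": 0,"rz": -0.021,"jaw": 4},{"x": 0.016,"y": 1.594,"z": 0.102,"rx": -0.016,"ry": 0,"rz": -0.021,"jaw": 4},{"x": 0.016,"y": 1.594,"z": 0.102,"rx": -0.016,"ry": 0,"rz": -0.021,"jaw": 4}])

```text
clock: 33.15
tool_pos: [0.5432, -0.1588, 0.2077]
eef_rot: [0.039, 0.95, -0.01, 0.31]
contact_force: [0.1, 0.1, -1.1]
opening: 0.635
finger_force: 40.0
```

Request:
send_rows(motion=[{"x": 0.016,"y": 1.594,"z": 0.102,"rx": -0.016,"ry": 0,"rz": -0.021,"jaw": 4},{"x": 0.016,"y": 1.594,"z": 0.102,"rx": -0.016,"ry": 0,"rz": -0.021,"jaw": 4},{"x": 0.016,"y": 1.594,"z": 0.102,"rx": -0.016,"ry": 0,"rz": -0.021,"jaw": 4},{"x": 0.016,"y": 1.594,"z": 0.102,"rx": -0.016,"ry": 0,"rz": -0.021,"jaw": 4},{"x": 0.016,"y": 1.594,"z": 0.102,"rx": -0.016,"ry": 0,"rz": -0.021,"jaw": 4}])

```text
clock: 33.65
tool_pos: [0.5478, -0.0792, 0.2036]
eef_rot: [-0.023, 0.95, 0.012, 0.31]
contact_force: [0.5, 0.3, -1.7]
opening: 0.631
finger_force: 40.0
```

Request:
send_rows(motion=[{"x": 0.016,"y": 1.594,"z": 0.102,"rx": -0.016,"ry": 0,"rz": -0.021,"jaw": 4},{"x": 0.016,"y": 1.594,"z": 0.102,"rx": -0.016,"ry": 0,"rz": -0.021,"jaw": 4},{"x": 0.016,"y": 1.594,"z": 0.102,"rx": -0.016,"ry": 0,"rz": -0.021,"jaw": 4},{"x": 0.016,"y": 1.594,"z": 0.102,"rx": -0.016,"ry": 0,"rz": -0.021,"jaw": 4},{"x": 0.016,"y": 1.594,"z": 0.102,"rx": -0.016,"ry": 0,"rz": -0.021,"jaw": 4}])

```text
clock: 34.15
tool_pos: [0.5419, 0.0003, 0.1998]
eef_rot: [-0.085, 0.947, 0.034, 0.309]
contact_force: [0.2, 0.3, -1.7]
opening: 0.63
finger_force: 40.0
```

Request:
send_rows(motion=[{"x": 0.016,"y": 1.594,"z": 0.102,"rx": -0.016,"ry": 0,"rz": -0.021,"jaw": 4},{"x": 0.016,"y": 1.594,"z": 0.102,"rx": -0.016,"ry": 0,"rz": -0.021,"jaw": 4},{"x": 0.016,"y": 1.594,"z": 0.102,"rx": -0.016,"ry": 0,"rz": -0.021,"jaw": 4},{"x": 0.016,"y": 1.594,"z": 0.102,"rx": -0.016,"ry": 0,"rz": -0.021,"jaw": 4},{"x": 0.016,"y": 1.594,"z": 0.102,"rx": -0.016,"ry": 0,"rz": -0.021,"jaw": 4}])

```text
clock: 34.65
tool_pos: [0.5256, 0.0783, 0.1962]
eef_rot: [-0.147, 0.939, 0.055, 0.307]
contact_force: [0.3, -0.4, -1.5]
opening: 0.629
finger_force: 40.0
```

```bash
python3 st.py; python3 - <<'E'
from h import *
plan(on(-.18,.075,dy=-.0005),5)
E
```

```text
fr [-0.1887 -0.0774  0.1962] F ax/lat/z 0.11908325805243922 -0.5509555544651356 -1.5018616732120644 M [-0.1783  0.5995  0.0387] op 55.44721024802688 clk 34.65
rot err [ 0.0647 -0.0054  0.1111] q4 2.4535789369065806
5 rows of x y z rx ry rz: [0.037, 1.546, 0.144, -0.013, 0.001, -0.022]
```

Request:
send_rows(motion=[{"x": 0.037,"y": 1.546,"z": 0.144,"rx": -0.013,"ry": 0.001,"rz": -0.022,"jaw": 4},{"x": 0.037,"y": 1.546,"z": 0.144,"rx": -0.013,"ry": 0.001,"rz": -0.022,"jaw": 4},{"x": 0.037,"y": 1.546,"z": 0.144,"rx": -0.013,"ry": 0.001,"rz": -0.022,"jaw": 4},{"x": 0.037,"y": 1.546,"z": 0.144,"rx": -0.013,"ry": 0.001,"rz": -0.022,"jaw": 4},{"x": 0.037,"y": 1.546,"z": 0.144,"rx": -0.013,"ry": 0.001,"rz": -0.022,"jaw": 4}])

```text
clock: 35.15
tool_pos: [0.5005, 0.1515, 0.1899]
eef_rot: [-0.208, 0.928, 0.068, 0.302]
contact_force: [0.5, -0.2, -0.8]
opening: 0.629
finger_force: 40.0
```

```bash
python3 st.py; python3 - <<'E'
from h import *
plan(on(-.17,-.0029,dy=-.0005),15)
E
```

```text
fr [-0.18   -0.0006  0.1899] F ax/lat/z 0.40005887517389305 -0.3620774784761675 -0.8300148921294992 M [-0.2365  0.6539  0.0397] op 55.42823632761787 clk 35.15
rot err [-0.0002 -0.0005  0.0011] q4 2.484228364790752
15 rows of x y z rx ry rz: [0.252, 0.0, 0.459, 0.0, 0.0, -0.0]
```

Request:
send_rows(motion=[{"x": 0.252,"y": 0,"z": 0.459,"rx": 0,"ry": 0,"rz": 0,"jaw": 4},{"x": 0.252,"y": 0,"z": 0.459,"rx": 0,"ry": 0,"rz": 0,"jaw": 4},{"x": 0.252,"y": 0,"z": 0.459,"rx": 0,"ry": 0,"rz": 0,"jaw": 4},{"x": 0.252,"y": 0,"z": 0.459,"rx": 0,"ry": 0,"rz": 0,"jaw": 4},{"x": 0.252,"y": 0,"z": 0.459,"rx": 0,"ry": 0,"rz": 0,"jaw": 4}])

```text
clock: 35.65
tool_pos: [0.5042, 0.1512, 0.1633]
eef_rot: [-0.207, 0.928, 0.068, 0.302]
contact_force: [-0.0, -0.4, -1.2]
opening: 0.636
finger_force: 40.0
```

Request:
send_rows(motion=[{"x": 0.252,"y": 0,"z": 0.459,"rx": 0,"ry": 0,"rz": 0,"jaw": 4},{"x": 0.252,"y": 0,"z": 0.459,"rx": 0,"ry": 0,"rz": 0,"jaw": 4},{"x": 0.252,"y": 0,"z": 0.459,"rx": 0,"ry": 0,"rz": 0,"jaw": 4},{"x": 0.252,"y": 0,"z": 0.459,"rx": 0,"ry": 0,"rz": 0,"jaw": 4},{"x": 0.252,"y": 0,"z": 0.459,"rx": 0,"ry": 0,"rz": 0,"jaw": 4}])

```text
clock: 36.15
tool_pos: [0.5071, 0.1532, 0.1376]
eef_rot: [-0.207, 0.928, 0.068, 0.302]
contact_force: [1.0, 1.0, -1.7]
opening: 0.633
finger_force: 40.0
```

Request:
send_rows(motion=[{"x": 0.252,"y": 0,"z": 0.459,"rx": 0,"ry": 0,"rz": 0,"jaw": 4},{"x": 0.252,"y": 0,"z": 0.459,"rx": 0,"ry": 0,"rz": 0,"jaw": 4},{"x": 0.252,"y": 0,"z": 0.459,"rx": 0,"ry": 0,"rz": 0,"jaw": 4},{"x": 0.252,"y": 0,"z": 0.459,"rx": 0,"ry": 0,"rz": 0,"jaw": 4},{"x": 0.252,"y": 0,"z": 0.459,"rx": 0,"ry": 0,"rz": 0,"jaw": 4}])

```text
clock: 36.65
tool_pos: [0.5101, 0.1547, 0.1116]
eef_rot: [-0.207, 0.928, 0.068, 0.302]
contact_force: [-0.3, 0.0, -0.4]
opening: 0.632
finger_force: 40.0
```

```bash
python3 st.py; python3 - <<'E'
from h import *
plan(on(-.135,-.0029,dy=-.0005),5)
E
```

```text
fr [-0.1699 -0.0018  0.1116] F ax/lat/z -0.2975445924103938 0.16274215780681292 -0.41416945604400557 M [-0.2452  0.681  -0.0227] op 55.67389694885042 clk 36.65
rot err [ 0.001  -0.0004  0.0029] q4 2.494444874380452
5 rows of x y z rx ry rz: [-0.569, 0.027, 0.406, -0.0, 0.0, -0.001]
```

Request:
send_rows(motion=[{"x": -0.57,"y": 0.027,"z": 0.406,"rx": 0,"ry": 0,"rz": -0.001,"jaw": 4},{"x": -0.57,"y": 0.027,"z": 0.406,"rx": 0,"ry": 0,"rz": 0,"jaw": 4},{"x": -0.57,"y": 0.027,"z": 0.406,"rx": 0,"ry": 0,"rz": 0,"jaw": 4},{"x": -0.57,"y": 0.027,"z": 0.406,"rx": 0,"ry": 0,"rz": 0,"jaw": 4},{"x": -0.57,"y": 0.027,"z": 0.406,"rx": 0,"ry": 0,"rz": 0,"jaw": 4}])

```text
clock: 37.15
tool_pos: [0.5409, 0.1704, 0.1121]
eef_rot: [-0.208, 0.928, 0.068, 0.301]
contact_force: [-1.5, -1.1, -3.4]
opening: 0.633
finger_force: 40.0
```

```bash
python3 st.py
```

```text
fr [-0.1354 -0.0008  0.1121] F ax/lat/z -1.8060656760998848 -0.39486717178683095 -3.4430483871352755 M [-0.6294  1.1195 -0.0922] op 55.72705464605926 clk 37.15
rot err [0.0013 0.0019 0.0023] q4 2.392058051986592
```

The cap has caught the axle. I'll continue to home.

Request:
send_rows(motion=[{"x": -0.21,"y": 0,"z": 0.21,"rx": 0,"ry": 0,"rz": 0,"jaw": 4},{"x": -0.24,"y": 0,"z": 0.177,"rx": 0,"ry": 0,"rz": 0,"jaw": 4},{"x": -0.24,"y": 0,"z": 0.177,"rx": 0,"ry": 0,"rz": 0,"jaw": 4},{"x": -0.24,"y": 0,"z": 0.177,"rx": 0,"ry": 0,"rz": 0,"jaw": 4},{"x": -0.16,"y": 0,"z": 0.118,"rx": 0,"ry": 0,"rz": 0,"jaw": 4}])

```text
clock: 37.65
tool_pos: [0.5535, 0.1764, 0.1116]
eef_rot: [-0.208, 0.928, 0.068, 0.302]
contact_force: [-1.8, -1.4, -4.2]
opening: 0.637
finger_force: 40.0
```

```bash
python3 st.py
```

```text
fr [-0.1214 -0.0008  0.1116] F ax/lat/z -2.222007218203885 -0.47329055161147393 -4.239471935562701 M [-0.6678  1.253  -0.1442] op 56.08744733081428 clk 37.65
rot err [0.0013 0.0007 0.0021] q4 2.352831927519366
```

Request:
send_rows(motion=[{"x": -0.15,"y": 0,"z": 0.13,"rx": 0,"ry": 0,"rz": 0,"jaw": 4},{"x": -0.16,"y": 0,"z": 0.118,"rx": 0,"ry": 0,"rz": 0,"jaw": 4},{"x": -0.08,"y": 0,"z": 0.06,"rx": 0,"ry": 0,"rz": 0,"jaw": 4},{"x": 0,"y": 0,"z": 0,"rx": 0,"ry": 0,"rz": 0,"jaw": 4},{"x": 0,"y": 0,"z": 0,"rx": 0,"ry": 0,"rz": 0,"jaw": 4}])

```text
clock: 38.15
tool_pos: [0.5562, 0.1779, 0.1112]
eef_rot: [-0.208, 0.928, 0.068, 0.301]
contact_force: [-5.3, -4.4, -1.3]
opening: 0.635
finger_force: 40.0
```

```bash
python3 st.py
```

```text
fr [-0.1183 -0.0006  0.1112] F ax/lat/z -6.627766350911807 -1.6834734895501793 -1.3377232779335522 M [-0.891   1.5127 -0.0121] op 55.912095567980934 clk 38.15
rot err [0.0004 0.0033 0.0009] q4 2.3420239177301863
```

Request:
send_rows(motion=[{"x": -0.16,"y": 0,"z": 0.118,"rx": 0,"ry": 0,"rz": 0,"jaw": 4},{"x": -0.04,"y": 0,"z": 0.03,"rx": 0,"ry": 0,"rz": 0,"jaw": 4},{"x": 0,"y": 0,"z": 0,"rx": 0,"ry": 0,"rz": 0,"jaw": 4},{"x": 0,"y": 0,"z": 0,"rx": 0,"ry": 0,"rz": 0,"jaw": 4},{"x": 0,"y": 0,"z": 0,"rx": 0,"ry": 0,"rz": 0,"jaw": 4}])

```text
clock: 38.65
tool_pos: [0.5563, 0.1779, 0.1108]
eef_rot: [-0.209, 0.929, 0.067, 0.299]
contact_force: [-12.1, -8.6, 5.2]
opening: 0.63
finger_force: 39.9
```

```bash
python3 st.py
```

```text
fr [-0.1182 -0.0006  0.1108] F ax/lat/z -14.618785105066783 -2.5597709380198337 5.174467261021399 M [-1.311   1.8874 -0.1113] op 55.48237476950324 clk 38.65
rot err [-0.0001  0.0071  0.0001] q4 2.338859002261764
```

The cap is home: 14.6 N at -118.2 mm, as predicted. Release and retreat.

Request:
send_rows(motion=[{"x": 0,"y": 0,"z": 0,"rx": 0,"ry": 0,"rz": 0,"jaw": 8.8},{"x": 0,"y": 0,"z": 0,"rx": 0,"ry": 0,"rz": 0,"jaw": 8.8},{"x": 0,"y": 0,"z": 0,"rx": 0,"ry": 0,"rz": 0,"jaw": 8.8},{"x": 0,"y": 0,"z": 0,"rx": 0,"ry": 0,"rz": 0,"jaw": 8.8},{"x": 0,"y": 0,"z": 0,"rx": 0,"ry": 0,"rz": 0,"jaw": 8.8}])

```text
clock: 39.15
tool_pos: [0.5609, 0.1803, 0.1121]
eef_rot: [-0.208, 0.928, 0.068, 0.303]
contact_force: [0.6, 0.1, 1.0]
opening: 0.996
finger_force: 0.0
```

Request:
send_rows(motion=[{"x": 0,"y": 0,"z": -0.5,"rx": 0,"ry": 0,"rz": 0,"jaw": 8.8},{"x": 0,"y": 0,"z": -1.5,"rx": 0,"ry": 0,"rz": 0,"jaw": 8.8},{"x": 0,"y": 0,"z": -2.5,"rx": 0,"ry": 0,"rz": 0,"jaw": 8.8},{"x": 0,"y": 0,"z": -2.5,"rx": 0,"ry": 0,"rz": 0,"jaw": 8.8},{"x": 0,"y": 0,"z": -2.5,"rx": 0,"ry": 0,"rz": 0,"jaw": 8.8}])

```text
clock: 39.65
tool_pos: [0.5083, 0.1555, 0.1897]
eef_rot: [-0.208, 0.928, 0.068, 0.302]
contact_force: [0.0, -0.4, 0.7]
opening: 0.998
finger_force: 0.0
```

```bash
python3 st.py && python3 - <<'E'
from h import *
np.set_printoptions(precision=4,suppress=True)
s=cam('wrist');t=cam('top')
for x in(-.146,-.096,-.060): print(x,proj(s,SH+AX*x),proj(t,SH+AX*x))
a=np.clip(s['img'][:,:,::-1].astype(int)*2,0,255).astype(np.uint8)[60:300,120:420]
b=np.clip(cv2.resize(t['img'][170:260,150:270,::-1],None,fx=4,fy=4,interpolation=3).astype(int)*2,0,255).astype(np.uint8)
im=np.zeros((360,780,3),np.uint8);im[:240,:300]=a;im[:,300:]=b;cv2.imwrite('pics/fin.png',im)
E
```

```text
fr [-0.1712 -0.0003  0.1897] F ax/lat/z -0.17045507417551903 -0.36226578562303163 0.7030861449603077 M [-0.2051  0.4886  0.0223] op 87.90037043431307 clk 39.65
rot err [ 0.0008 -0.      0.0012] q4 2.4595080435457435
-0.146 [270.3601 192.6986] [220.4547 241.0506]
-0.096 [270.6743 230.4911] [212.9608 226.5566]
-0.06 [270.8458 251.107 ] [207.6371 216.2598]
```

View pics/fin.png

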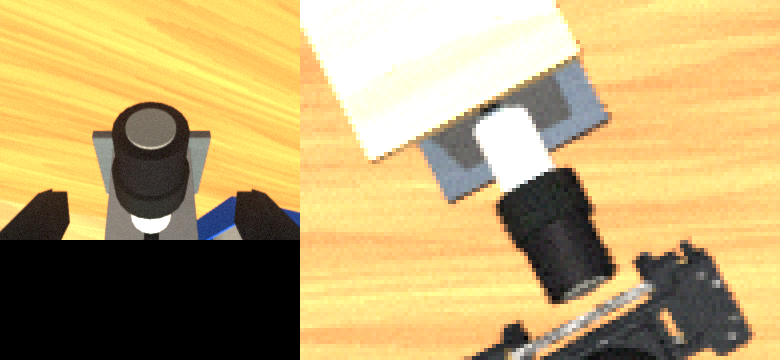

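The final picture shows sleeve, wheel and cap on the axle with no gaps. The cap's closed face is at (270,190), against a predicted (270,193), and the gripper is clear of everything.

```bash
python3 -c "
from plant import *
print(finish_job())"
```

```text
the job is handed in; nothing more can be done
None
```

Sleeve, wheel and cap are all pushed home on the axle in that order with no gaps seen, the gripper is clear, the can, bottle and spanner were not touched, and I handed the job in at about 40 s (no verdict was returned).

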